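# Dock a flanged extruder barrel and close its keeper

## Robot

A 6-joint arm with a two-finger parallel gripper is mounted at the origin on the work surface. World frame = base frame: x ahead of the robot, y to its left, z up, the work surface at z = 0. Lengths are in mm, angles in rad, forces in N, time in s.
With the tool pointing down it reaches from about 150 to 775 mm from the base axis. Payload 6.1 kg.
Tool frame: the origin (TCP) lies at the very end of the fingers, on their centre line; the grasp point (between the pads) lies 19 mm behind it (ctrl.grip_point_offset is the z of the grasp point in the tool frame, in mm); z points along the fingers, y is the direction in which the jaws open and shut (so a half turn about z gives the same grasp; the last joint's range is limited). The gripper opens to 85 mm and grips with 20 to 120 N. Pads are 22 mm wide; open, the fingers measure 114 mm over their backs; the gripper's body (76 mm by 85 mm) begins 54 mm behind the grasp point. The pads swing forward as they close: fully open they stand 13 mm farther back than shut.
Start: joints at [-1.25, 0.126, -0.04, 1.405, 0, 1.571], TCP at [165.539, -498.202, 231.295] pointing down, gripper open.
Joint ranges: [-2.72, 2.72], [-0.95, 1.95], [-1.27, 1.35], [-1.78, 2.02], [-1.46, 1.47], [-3.14, 3.14]. Speed limits (rad/s): [2.39, 2.39, 3.01, 3.14, 3.14, 3.14].

## Interface

Orientations are given as a rotation vector (axis times angle).
In Python, from bench import telemetry, optics, ctrl gives the robot as it stands.
- The arm moves only by the shell command python3 -m jog 'ROWS'. ROWS is JSON, a list of rows, each an object of numbers: "fingers": the opening, from -1 (shut) to 1 (fully open); "x", "y", "z": the shift along the tool's x, y, z in m; "wx", "wy", "wz": the turn, a rotation vector about the tool's x, y, z in rad. A call has exactly 10 rows; each row shifts and turns the pose as measured when the row begins, along the tool's axes as they then stand; what a row does not reach is not made up. A row lasts 1/8 s, in which the tool goes at most 62.5 mm and 10.7 degrees, less where a joint would pass 70% of its speed; a pose out of reach is approached as far as the arm can. A call with a gripper value outside its range is refused whole. The fingers move at their own pace and stop on an object; the grip force is fixed at half the most. Time passes only in rows, so rows that do not move let the fingers close, or fill a call up. It gives the time, the measured TCP pose, the force and the opening at its end, in the units of the state.
- telemetry.read_state(): the state, without advancing time (a new reading comes with each control period).
- optics.get_image(name): name is "scene" or "top" or "wrist"; returns the picture (400x640x3 uint8, red, green, blue); there is no depth.
- optics.get_calibration(name): a dict with "intrinsics" (3x3 intrinsics, pixels), "distortion" ([k1, k2, p1, p2, k3] as OpenCV has them; the pictures are not rectified), "cam_to_world" (4x4, takes a point from camera to world coordinates). Camera axes: x right, y down, z forward; pixel columns grow to the right and rows downward; lengths in mm; the calibration is good to about 2 mm. A picture is of the moment at which its call begins: read the wrist's pose just before it. get_calibration takes no time and is no camera call; for the wrist camera it gives the pose at the moment of the call.
- ctrl.hand_in(): hands the job in, once; it reports no verdict.
The state is a dict: "clock": time; "joints": joint angles; "qd": joint speeds; "joint_torque": joint torques, N m; "tool_pos": TCP position; "eef_rot": TCP orientation; "force": force on the tool from outside, world axes, zero at the start; "torque": the same for the moment, N m; "width": opening from 0.0 (shut) to 1.0 (fully open).
Only numpy, scipy, OpenCV 4.12 (cv2) and the standard library are available. Lean on these libraries where they do the work, as an engineer would, in place of code of your own. Each camera call takes 0.05 s, during which the arm holds its last target.

## Task

Take the flanged metal barrel from the ware board, stand it on the sill of the clay extruder's dock and slide it gently, feeling for the slot and past the sprung rollers, fully home, left standing upright on the dock's bed with its flange beneath the orange slotted plate. Then push the keeper bar by its red knob fully across in front of the barrel. Do not force the barrel against the plate, and leave the blue tube and the cup on the ware board standing where they are.

Things in the scene. Friction and masses are not known exactly. Their poses are not given: they have to be found in the camera images.
- barrel_mid (a point): Centre of the loose aluminium barrel: upright cylinder 36 mm in diameter, 120 mm tall in all, with a brass flange 60 mm in diameter, 6 mm thick at its foot; 0.18 to 0.32 kg. The point is on its axis, 60 mm above its underside; z runs up. It starts upright on the 12 mm thick ware board (150 x 340 mm), in one of three places about 110 mm apart, in any order with tube and cup.
- dock: Fixed mint-green dock of the clay extruder. Origin: at table level, below the seated barrel's axis when the clamped parts are at mid-adjustment. x: level, into the slot, roughly away from the robot; z up. Flat bed 20 mm above the table, dock x -120 to 95, y -105 to 105 mm. The barrel must not press on plate, rails or keeper with over 25 N at any time: slide it slowly, reading forces.
- sill (a point): Middle of the open sill, on the bed (20 mm above the table) at dock x = -85 mm, y = 0. Stand the barrel here (axis at dock x -90 to -85 mm) and slide it along +x. Ahead, two rails (inner faces y = +-52 mm) carry the rigid orange plate, underside 31, top 37 mm above the table: 5 mm to spare over the flange. Rails, plate and keeper are clamped up to 8 mm forward or back, NOT in any pose given.
- slot_nominal (a point): Point at dock x = y = 0, 34 mm up: axis of a barrel that is home if all is at mid-adjustment. The 39 mm slot has a flat end 18 mm past it, where the barrel stops (home). Plate front: x = -45, flare from 77 mm wide there to 39 mm at -25. All this is clamped up to 8 mm off along x, and the plate up to 18 mm off along y: visible, NOT in a pose. Stuck on a flare, it enters once moved towards the slot.
- keeper (a joint): Travel of the steel keeper bar in m: starts at 0 to 0.004 (open), 0.070 at its stop (closed). Slides along dock -y as it grows, 2 N friction, stays where left. Bar 12 x 12 x 145 mm, 39 to 51 mm above the table, at dock x = -26.5 mm (+-8, clamped with the rails); blunt tip at y = +45 open, -25 mm closed. It passes 2.5 mm in front of a barrel that is home; one that is not blocks it.
- keeper_side (a point): Fixed point in the dock where the keeper's upright red knob stands when open at mid-adjustment: dock x = -26.5, y = +180 mm, 70 mm above the table. The round knob, 16 mm in diameter, rises from the bar (51 mm) to 88 mm above the table; it is up to 8 mm off along x, and moves with the bar. Push it towards dock -y. Its guide, at y 92 to 100 mm, is 56 mm high above the table.
- detents (a point): Middle between two sprung rollers (12 mm diameter) in the slot's sides, dock x = -1 mm at mid-adjustment. They stand 3.5 mm out of each side wall and grip the barrel over its last 11 mm of travel: pushing it past takes about 3 to 6 N, then under 3 N up to the hard stop; a steady 8 to 10 N means home. Their squeeze, about 8 N, counts in the 25 N. Ease off before letting go, or it stays tilted.
- column_top (a point): Top of the dock's column at its rear right, dock x = 78, y = -80 mm, 110 mm above the table; a ram arm swung aside runs from it to y = -180 mm. An obstacle only.
- tube_mid (a point): Centre of the plain blue tube without a flange, 44 mm in diameter, 95 mm tall, upright on the ware board; a bystander.
- cup_mid (a point): Middle, 32.5 mm above its foot, of the terracotta cup, 60 mm wide at the rim and 65 mm tall, upright on the ware board; a bystander.
Not all that is in view belongs to the job. Leave any green look-alike of the part that bears barrel_mid alone.

How it is judged:
By the outcome, as a careful person would: the job done as asked, in the order asked, and still so for the second after the job is handed in, with the robot touching nothing.
It also fails if it takes over 72 s, if anything falls off the work surface, if the arm or the gripper's body presses on something with over 40 N, if the wrist force passes 120 N, or if a joint passes its speed limit or range.

## Working session

There is one attempt and no reset: what is moved stays moved. The work goes in short steps, Python scripts to look and compute and a shell command to move; the robot and the scene stay as the last step left them, time stands still between calls to the robot, and variables do not carry over. Pictures are saved under pics/ and viewed, and the job is handed in when it is done.

```bash
ls; mkdir -p pics; python3 - <<'E'
from bench import telemetry, optics, ctrl
import cv2
print(telemetry.read_state(), ctrl.grip_point_offset)
for n in ("scene","top","wrist"):
    im=optics.get_image(n); cv2.imwrite(f"pics/{n}0.png",im[:,:,::-1])
    c=optics.get_calibration(n); print(n,c)
E
```

```text
pics
{'clock': 0.0, 'joints': array([-1.24997940e+00,  1.26402026e-01, -4.06135919e-02,  1.40538895e+00,
       -3.22559062e-05,  1.57079603e+00]), 'qd': array([ 0.00079976, -0.00026978, -0.00172954, -0.00127992,  0.00086429,
       -0.00065042]), 'joint_torque': array([ 4.59684918e-03, -4.35924911e+01,  3.52916551e+01,  1.75416208e-02,
        2.25864201e-04, -5.88135492e-06]), 'tool_pos': array([ 165.41812347, -497.83331942,  230.51435317]), 'eef_rot': array([-3.09969904e+00, -5.01527445e-01,  4.53278966e-04]), 'force': array([ 0.25099044,  0.51728869, -0.97090831]), 'torque': array([-0.01178633,  0.00650065, -0.01466951]), 'width': 0.9982609515659028} -18.700000000000003
scene {'intrinsics': array([[452.12032557,   0.        , 319.13651382],
       [  0.        , 452.12032557, 207.12024799],
       [  0.        ,   0.        ,   1.        ]]), 'distortion': array([-0.08401786,  0.        ,  0.        ,  0.        ,  0.        ]), 'cam_to_world': array([[-8.89605136e-01,  3.29529299e-01, -3.16248545e-01,
         8.71774629e+02],
       [ 4.56705178e-01,  6.34527731e-01, -6.2353423
[... 741 characters left out ...]
    [ 0.00000000e+00,  0.00000000e+00,  0.00000000e+00,
         1.00000000e+00]])}
wrist {'intrinsics': array([[281.60312   ,   0.        , 319.98270719],
       [  0.        , 281.60312   , 202.33202175],
       [  0.        ,   0.        ,   1.        ]]), 'distortion': array([-0.0183569,  0.       ,  0.       ,  0.       ,  0.       ]), 'cam_to_world': array([[ 3.15457987e-01, -9.15429349e-01, -2.49950728e-01,
         2.28065783e+02],
       [-9.48937097e-01, -3.04915560e-01, -8.09004788e-02,
        -4.77308178e+02],
       [-2.15519352e-03,  2.62708220e-01, -9.64872917e-01,
         3.73037681e+02],
       [ 0.00000000e+00,  0.00000000e+00,  0.00000000e+00,
         1.00000000e+00]])}
```

View pics/scene0.png

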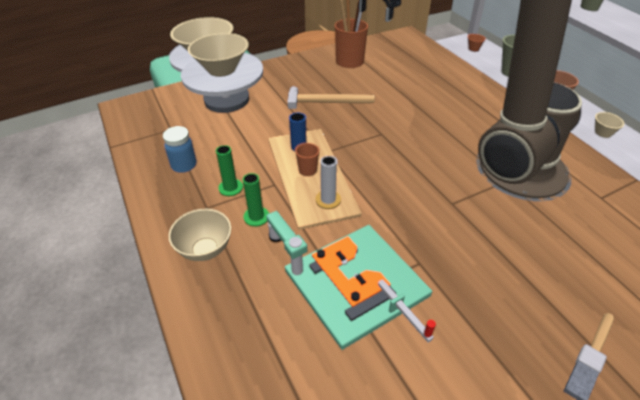

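View pics/top0.png

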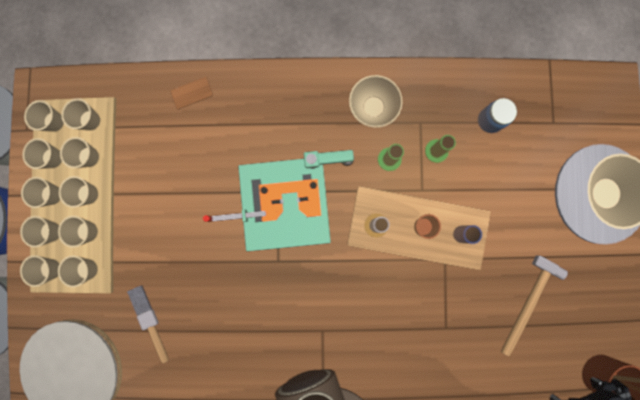

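View pics/wrist0.png

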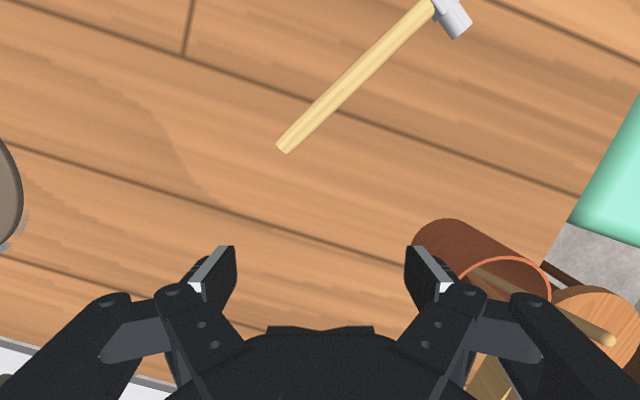

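Scene (328,180) and top (377,225) show the metal barrel at the dock end of the board, with the cup and tube beyond it. The dock is around (285,205) in top, with its red knob at (207,218). The green look-alikes stand off the board. Next I'll measure these.

```bash
cat > h.py <<'E'
import numpy as np, cv2
from bench import telemetry, optics, ctrl
def ray(c,uv):
    uv=np.asarray(uv,float).reshape(-1,1,2)
    n=cv2.undistortPoints(uv,c["intrinsics"],c["distortion"]).reshape(-1,2)
    d=np.c_[n,np.ones(len(n))]@c["cam_to_world"][:3,:3].T
    return c["cam_to_world"][:3,3],d
def onz(c,uv,z):
    o,d=ray(c,uv); t=(z-o[2])/d[:,2]; return o+d*t[:,None]
def proj(c,P):
    T=np.linalg.inv(c["cam_to_world"]); P=np.asarray(P,float).reshape(-1,3)
    rv=cv2.Rodrigues(T[:3,:3])[0]
    return cv2.projectPoints(P,rv,T[:3,3],c["intrinsics"],c["distortion"])[0].reshape(-1,2)
def hsvmask(im,lo,hi):
    return cv2.inRange(cv2.cvtColor(im,cv2.COLOR_RGB2HSV),np.array(lo),np.array(hi))
E
python3 - <<'E'
from h import *
im=cv2.imread("pics/top0.png"); sc=cv2.imread("pics/scene0.png")
cv2.imwrite("pics/topz.png",cv2.resize(im[150:260,200:400],None,fx=4,fy=4,interpolation=cv2.INTER_CUBIC))
cv2.imwrite("pics/scz.png",cv2.resize(sc[140:340,270:440],None,fx=3,fy=3,interpolation=cv2.INTER_CUBIC))
E
```

```text
(no output)
```

View pics/topz.png

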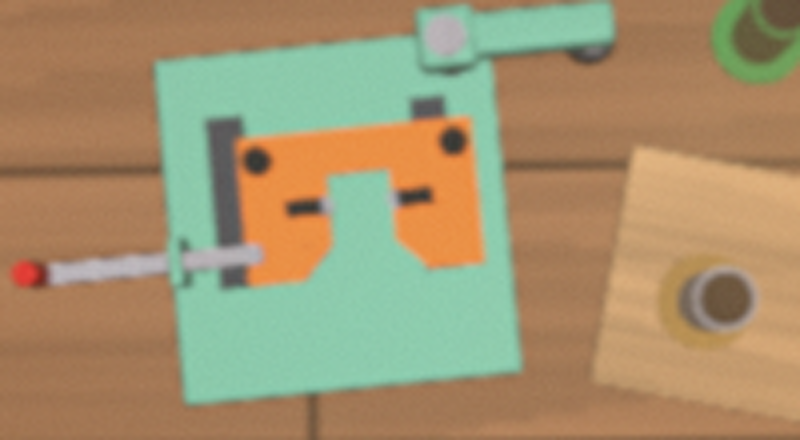

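View pics/scz.png

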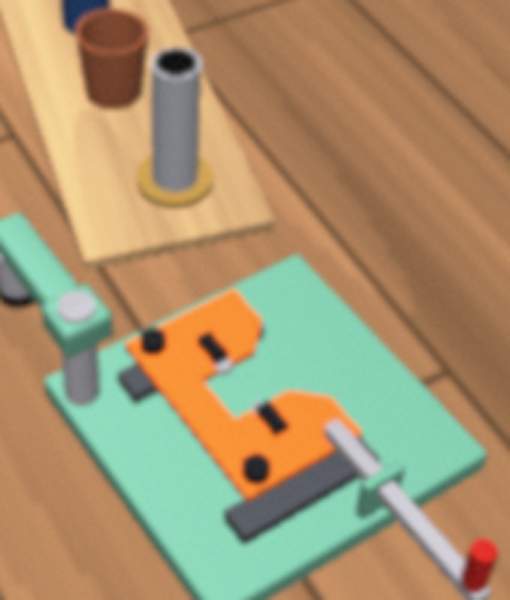

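```bash
python3 - <<'E'
from h import *
c=optics.get_calibration("top"); cs=optics.get_calibration("scene")
Z=lambda L:[((u+.5)/4-.5+200,(v+.5)/4-.5+150) for u,v in L]
bed=onz(c,Z([(155,61),(492,35),(521,370),(187,403)]),20); print("bed\n",bed.round(1))
# order: far-left, far-right, near-right, near-left
ctr=bed.mean(0); ex=(bed[0]+bed[1]-bed[2]-bed[3]); ex=ex[:2]; yaw=np.arctan2(ex[1],ex[0])
ey=(bed[0]+bed[3]-bed[1]-bed[2])[:2]; print("yaw",yaw,np.arctan2(-ey[0],ey[1]), np.linalg.norm(ex)/2,np.linalg.norm(ey)/2)
y=(yaw+np.arctan2(-ey[0],ey[1]))/2
R=np.array([[np.cos(y),-np.sin(y)],[np.sin(y),np.cos(y)]])
org=ctr[:2]-R@np.array([-12.5,0]); print("dock org",org,"yaw",y)
D=lambda P:((P[:,:2]-org)@R).round(1)
sl=onz(c,Z([(329,185),(331,240),(390,175),(396,235),(328,178),(388,170),(308,280),(247,286),(484,262),(428,268)]),37)
print("slot dock: Lw,Lw,Rw,Rw,endL,endR,frontL,frontL2,frontR2,frontR\n",D(sl))
print("knob",D(onz(c,Z([(24,273)]),88)), onz(c,Z([(24,273)]),88))
print("keeper bar", D(onz(c,Z([(262,254),(190,260),(60,273)]),51)))
print("column",D(onz(c,Z([(446,36)]),110)))
print("barrel top",onz(c,Z([(726,299)]),132),"flange",onz(c,Z([(700,303)]),18))
S=lambda L:[((u+.5)/3-.5+270,(v+.5)/3-.5+140) for u,v in L]
print("scene barrel top",onz(cs,S([(176,61)]),132),"flange",onz(cs,S([(175,180)]),18))
bs=onz(cs,S([(297,256),(486,458),(46,380)]),20); print("scene bed nr, nl, fr",bs.round(1),D(bs))
ss=onz(cs,S([(205,380),(235,417),(262,320),(286,392),(335,400),(236,290)]),37)
print(D(ss))
print("knob sc",onz(cs,S([(484,547)]),88))
print("cup",onz(c,[(427,226)],77),"tube",onz(c,[(468,234)],107))
E
```

```text
bed
 [[667.8 220.3  20. ]
 [681.2  10.5  20. ]
 [473.6  -4.9  20. ]
 [455.7 201.   20. ]]
yaw 0.08263221062253642 0.07512307273511439 210.54713662380092 208.40837049121282
dock org [582.03589944 107.71700767] yaw 0.07887764167882541
slot dock: Lw,Lw,Rw,Rw,endL,endR,frontL,frontL2,frontR2,frontR
 [[  5.9   2.4]
 [-27.6   4.1]
 [  8.6 -35.1]
 [-28.1 -35.5]
 [ 10.3   2.7]
 [ 11.8 -34.2]
 [-50.5  20.1]
 [-50.8  57.4]
 [-49.4 -87.3]
 [-49.9 -53.1]]
knob [[-33.2 180. ]] [[534.73136843 284.57628785  88.        ]]
keeper bar [[-32.9  44.9]
 [-32.6  88.4]
 [-33.3 167.6]]
column [[ 79.  -78.3]]
barrel top [[ 514.02192491 -119.55887611  132.        ]] flange [[ 513.35231591 -115.91085184   18.        ]]
scene barrel top [[ 511.37939956 -120.39269018  132.        ]] flange [[ 514.30255005 -114.22077617   18.        ]]
scene bed nr, nl, fr [[472.9  -1.   20. ]
 [456.4 206.4  20. ]
 [683.1  17.4  20. ]] [[-117.3  -99.8]
 [-117.5  108.3]
 [  93.6  -98. ]]
[[  9.5 -30.7]
 [  9.4   4.4]
 [-51.8 -52.8]
 [-30.2   5.7]
 [-53.6  28. ]
 [-52.  -84.7]]
knob sc [[531.29540414 284.98581675  88.        ]]
cup [[ 509.43167788 -234.04091462   77.        ]] tube [[ 489.30225293 -323.02589931  107.        ]]
```

```bash
python3 -m jog '[{"fingers":1,"x":0.045,"y":-0.025},{"fingers":1,"x":0.045,"y":-0.025},{"fingers":1,"x":0.045,"y":-0.025},{"fingers":1,"x":0.045,"y":-0.025},{"fingers":1,"x":0.045,"y":-0.025},{"fingers":1,"x":0.045,"y":-0.025},{"fingers":1,"x":0.045,"y":-0.025},{"fingers":1,"x":0.045,"y":-0.025},{"fingers":1,"wz":0.12},{"fingers":1,"wz":0.12}]'
cat >> h.py <<'E'
from scipy.spatial.transform import Rotation as Ro
ORG=np.array([582.0,107.7]); YAW=0.079
RD=np.array([[np.cos(YAW),-np.sin(YAW)],[np.sin(YAW),np.cos(YAW)]])
def w2d(p): return (np.asarray(p)[...,:2]-ORG)@RD
def d2w(p): return ORG+np.asarray(p)@RD.T
def togo(target,yaw=YAW,s=None):
    s=s or telemetry.read_state(); M=Ro.from_rotvec(s["eef_rot"]).as_matrix()
    d=M.T@(np.array(target)-s["tool_pos"])
    T=np.array([[np.cos(yaw),np.sin(yaw),0],[np.sin(yaw),-np.cos(yaw),0],[0,0,-1]])
    w=Ro.from_matrix(M.T@T).as_rotvec()
    print("t",s["clock"],"pos",s["tool_pos"].round(1),"dock",w2d(s["tool_pos"]).round(1),"tool move mm",d.round(1),"rot",w.round(3),"F",s["force"].round(1),"w",round(s["width"],3))
E
python3 - <<'E'
from h import *
togo([513.5,-117,200])
E
```

```text
t 0.15 pos [ 165.4 -497.9  230.7] dock [-463.  -570.9] tool move mm [ 450.4 -251.7   31. ] rot [-0.001  0.     0.242] F [-0.1  0.9  0.8] w 1.001validation failed for argument at $[0]...
```

```bash
python3 -m jog '[{"fingers":1,"x":0.045,"y":-0.025,"z":0,"wx":0,"wy":0,"wz":0},{"fingers":1,"x":0.045,"y":-0.025,"z":0,"wx":0,"wy":0,"wz":0},{"fingers":1,"x":0.045,"y":-0.025,"z":0,"wx":0,"wy":0,"wz":0},{"fingers":1,"x":0.045,"y":-0.025,"z":0,"wx":0,"wy":0,"wz":0},{"fingers":1,"x":0.045,"y":-0.025,"z":0,"wx":0,"wy":0,"wz":0},{"fingers":1,"x":0.045,"y":-0.025,"z":0,"wx":0,"wy":0,"wz":0},{"fingers":1,"x":0.045,"y":-0.025,"z":0,"wx":0,"wy":0,"wz":0},{"fingers":1,"x":0.045,"y":-0.025,"z":0,"wx":0,"wy":0,"wz":0},{"fingers":1,"x":0,"y":0,"z":0,"wx":0,"wy":0,"wz":0.12},{"fingers":1,"x":0,"y":0,"z":0,"wx":0,"wy":0,"wz":0.12}]'
python3 - <<'E'
from h import *
togo([513.5,-117,200])
E
```

```text
clock: 1.4
tool_pos: [452.3, -184.7, 227.6]
eef_rot: [-3.135, -0.114, 0.005]
force: [0.6, -0.6, -0.5]
width: 0.997
t 1.4 pos [ 452.3 -184.7  227.6] dock [-152.3 -281.2] tool move mm [ 66.  -62.9  27.7] rot [-0.004  0.003 -0.006] F [ 0.6 -0.6 -0.5] w 0.997
```

```bash
python3 - <<'E'
from h import *
c=optics.get_calibration("wrist"); im=optics.get_image("wrist"); cv2.imwrite("pics/w1.png",im[:,:,::-1])
np.save("w1c.npy",c["cam_to_world"])
print(proj(c,[[513.5,-117,132],[513.5,-117,18]]))
E
```

```text
[[243.48658242 125.47763709]
 [268.72004089 125.24760858]]
```

View pics/w1.png

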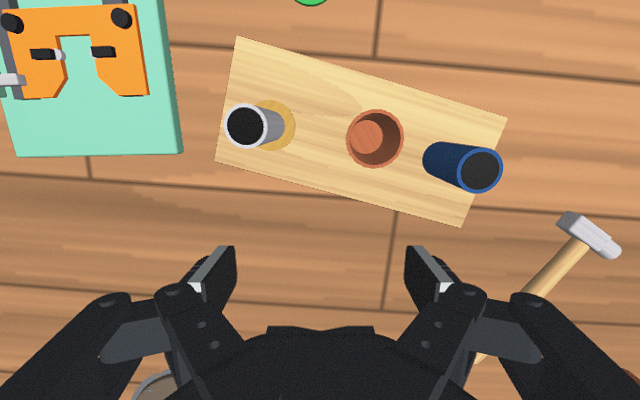

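```bash
python3 - <<'E'
from h import *
c=optics.get_calibration("wrist"); 
print(onz(c,[(247,125.5)],132),onz(c,[(271,125)],18))
p=onz(c,[(64.5,37),(66.5,78),(90,36),(96,77),(18.5,98),(57,96),(120,95),(148,95)],37)
print(w2d(p).round(1)); print(w2d(onz(c,[(183,153),(17,156.5)],20)))
im=cv2.imread("pics/w1.png"); cv2.imwrite("pics/w1z.png",cv2.resize(im[0:170,0:320],None,fx=2.5,fy=2.5,interpolation=cv2.INTER_CUBIC))
togo([512,-118,160])
E
```

```text
[[ 513.89907785 -120.17775133  132.        ]] [[ 514.20462252 -120.01387781   18.        ]]
[[ 10.   -5.8]
 [-31.2   1.7]
 [ 10.1 -34.4]
 [-31.  -32.4]
 [-50.9  63.7]
 [-49.9  17.4]
 [-50.4 -56.2]
 [-51.1 -88.2]]
[[-117.56644409 -110.90695188]
 [-118.77312236  103.73491255]]
t 1.45 pos [ 452.3 -184.7  227.5] dock [-152.4 -281.3] tool move mm [ 64.3 -62.2  67.6] rot [-0.005  0.003 -0.01 ] F [ 0.3 -0.8  0.2] w 1.0
```

View pics/w1z.png

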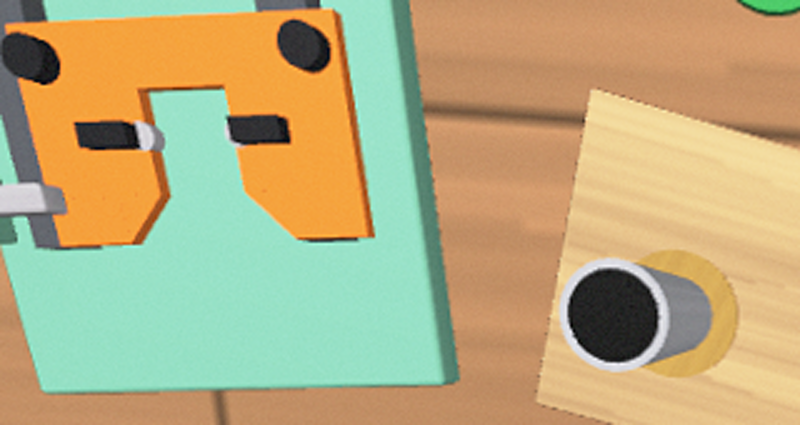

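```bash
python3 -m jog '[{"fingers":1,"x":0.017,"y":-0.016,"z":0.010,"wx":0,"wy":0,"wz":0},{"fingers":1,"x":0.017,"y":-0.016,"z":0.010,"wx":0,"wy":0,"wz":0},{"fingers":1,"x":0.017,"y":-0.016,"z":0.010,"wx":0,"wy":0,"wz":0},{"fingers":1,"x":0.017,"y":-0.016,"z":0.010,"wx":0,"wy":0,"wz":-0.01},{"fingers":1,"x":0,"y":0,"z":0.010,"wx":0,"wy":0,"wz":0},{"fingers":1,"x":0,"y":0,"z":0,"wx":0,"wy":0,"wz":0},{"fingers":1,"x":0,"y":0,"z":0,"wx":0,"wy":0,"wz":0},{"fingers":1,"x":0,"y":0,"z":0,"wx":0,"wy":0,"wz":0},{"fingers":1,"x":0,"y":0,"z":0,"wx":0,"wy":0,"wz":0},{"fingers":1,"x":0,"y":0,"z":0,"wx":0,"wy":0,"wz":0}]'
python3 - <<'E'
from h import *
togo([513.7,-119.8,75])
E
```

```text
clock: 2.7
tool_pos: [515.1, -116.8, 176.5]
eef_rot: [-3.135, -0.132, 0.005]
force: [0.2, -0.1, 0.9]
width: 1.004
t 2.7 pos [ 515.1 -116.8  176.5] dock [ -84.4 -218.5] tool move mm [ -1.3   3.2 101.5] rot [-0.004  0.003  0.005] F [ 0.2 -0.1  0.9] w 1.004
```

```bash
python3 -m jog '[{"fingers":1,"x":-0.001,"y":0.003,"z":0.025,"wx":-0.004,"wy":0.003,"wz":0.005},{"fingers":1,"x":0,"y":0,"z":0.025,"wx":0,"wy":0,"wz":0},{"fingers":1,"x":0,"y":0,"z":0.025,"wx":0,"wy":0,"wz":0},{"fingers":1,"x":0,"y":0,"z":0.025,"wx":0,"wy":0,"wz":0},{"fingers":1,"x":0,"y":0,"z":0.003,"wx":0,"wy":0,"wz":0},{"fingers":1,"x":0,"y":0,"z":0,"wx":0,"wy":0,"wz":0},{"fingers":1,"x":0,"y":0,"z":0,"wx":0,"wy":0,"wz":0},{"fingers":1,"x":0,"y":0,"z":0,"wx":0,"wy":0,"wz":0},{"fingers":1,"x":0,"y":0,"z":0,"wx":0,"wy":0,"wz":0},{"fingers":1,"x":0,"y":0,"z":0,"wx":0,"wy":0,"wz":0}]'
python3 - <<'E'
from h import *
togo([513.7,-119.8,75])
im=optics.get_image("wrist"); cv2.imwrite("pics/w2.png",im[:,:,::-1])
E
```

```text
clock: 3.95
tool_pos: [517.5, -121.1, 76.3]
eef_rot: [3.136, 0.124, 0.014]
force: [-0.1, -0.3, 0.1]
width: 0.999
t 3.95 pos [ 517.5 -121.1   76.3] dock [ -82.4 -222.9] tool move mm [-3.7 -1.6  1.2] rot [ 0.003 -0.009 -0.   ] F [-0.1 -0.3  0.1] w 0.999
```

View pics/w2.png

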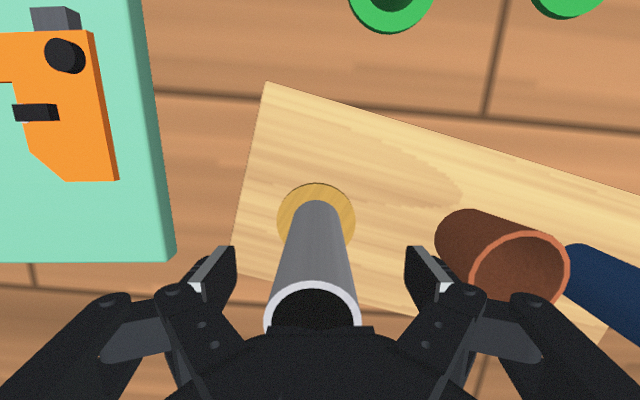

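Barrel (315,260) is between the open jaws and the cup on the right is clear. I'll correct the small offset, then close.

```bash
python3 -m jog '[{"fingers":1,"x":-0.004,"y":-0.001,"z":0.001,"wx":0.003,"wy":-0.009,"wz":0},{"fingers":1,"x":0,"y":0,"z":0,"wx":0,"wy":0,"wz":0},{"fingers":-1,"x":0,"y":0,"z":0,"wx":0,"wy":0,"wz":0},{"fingers":-1,"x":0,"y":0,"z":0,"wx":0,"wy":0,"wz":0},{"fingers":-1,"x":0,"y":0,"z":0,"wx":0,"wy":0,"wz":0},{"fingers":-1,"x":0,"y":0,"z":0,"wx":0,"wy":0,"wz":0},{"fingers":-1,"x":0,"y":0,"z":0,"wx":0,"wy":0,"wz":0},{"fingers":-1,"x":0,"y":0,"z":0,"wx":0,"wy":0,"wz":0},{"fingers":-1,"x":0,"y":0,"z":0,"wx":0,"wy":0,"wz":0},{"fingers":-1,"x":0,"y":0,"z":0,"wx":0,"wy":0,"wz":0}]'
python3 - <<'E'
from h import *
togo([513.7,-119.8,75]); print(telemetry.read_state()["torque"])
E
```

```text
clock: 5.25
tool_pos: [513.0, -120.1, 75.1]
eef_rot: [-3.139, -0.124, 0.002]
force: [-0.1, -0.5, 0.6]
width: 0.406
t 5.25 pos [ 513.  -120.1   75.1] dock [ -86.7 -221.7] tool move mm [ 0.7 -0.3  0.1] rot [-0.     0.001  0.   ] F [-0.1 -0.5  0.6] w 0.406
[0.01846482 0.00663045 0.01106108]
```

```bash
python3 -m jog '[{"fingers":-1,"x":0,"y":0,"z":-0.018,"wx":0,"wy":0,"wz":0},{"fingers":-1,"x":0,"y":0,"z":-0.018,"wx":0,"wy":0,"wz":0},{"fingers":-1,"x":0,"y":-0.025,"z":0,"wx":0,"wy":0,"wz":0},{"fingers":-1,"x":0,"y":-0.035,"z":0,"wx":0,"wy":0,"wz":0},{"fingers":-1,"x":0,"y":-0.04,"z":0,"wx":0,"wy":0,"wz":0},{"fingers":-1,"x":0,"y":-0.04,"z":0,"wx":0,"wy":0,"wz":0},{"fingers":-1,"x":0,"y":-0.04,"z":0,"wx":0,"wy":0,"wz":0},{"fingers":-1,"x":0,"y":-0.025,"z":0,"wx":0,"wy":0,"wz":0},{"fingers":-1,"x":0,"y":0,"z":0,"wx":0,"wy":0,"wz":0},{"fingers":-1,"x":0,"y":0,"z":0,"wx":0,"wy":0,"wz":0}]'
python3 - <<'E'
from h import *
togo([*d2w([-88,-16.5]),83]); print(telemetry.read_state()["torque"])
im=optics.get_image("wrist"); cv2.imwrite("pics/w3.png",im[:,:,::-1])
im=optics.get_image("top"); cv2.imwrite("pics/t3.png",cv2.resize(im[150:260,200:400],None,fx=4,fy=4,interpolation=cv2.INTER_CUBIC)[:,:,::-1])
E
```

```text
clock: 6.5
tool_pos: [496.0, 62.0, 107.7]
eef_rot: [-3.116, -0.176, 0.018]
force: [0.6, 0.1, -3.0]
width: 0.404
t 6.5 pos [496.   62.  107.7] dock [-89.3 -38.8] tool move mm [  2.3 -21.7  25.2] rot [-0.021  0.011  0.034] F [ 0.6  0.1 -3. ] w 0.404
[-0.06203748  0.02879031 -0.0054582 ]
```

View pics/w3.png

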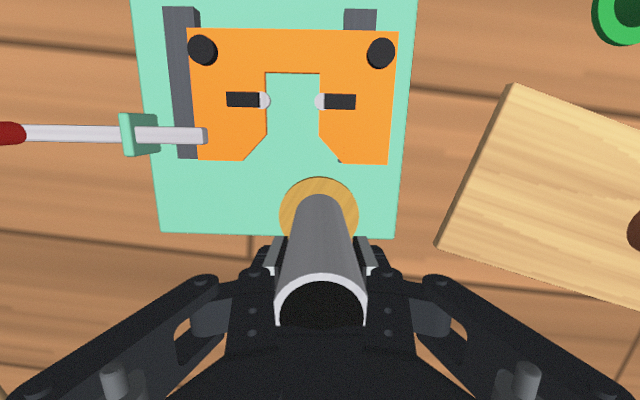

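View pics/t3.png

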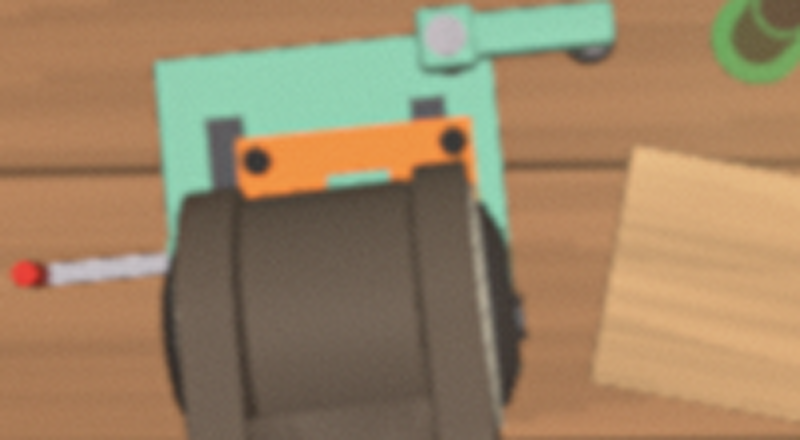

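```bash
python3 - <<'E'
from h import *
c=optics.get_calibration("wrist"); 
p=onz(c,[(265.5,73),(319.5,73),(266.5,133),(319.5,134),(243,160),(340,162),(388,164),(398,32),(188,29)],37); print(w2d(p).round(1))
print(w2d(onz(c,[(162,231.5),(395,238.5)],20)).round(1))
print("flange",w2d(onz(c,[(278,214),(358,214)],37)).round(1))
E
```

```text
[[ 10.3   4.2]
 [ 11.4 -33.6]
 [-30.7   4.1]
 [-30.1 -35. ]
 [-51.2  22.4]
 [-50.  -51.1]
 [-50.2 -87.2]
 [ 38.5 -85.4]
 [ 36.8  56.8]]
[[-119.6  102.8]
 [-117.3 -103.6]]
flange [[-93.2  -4. ]
 [-90.6 -67.5]]
```

```bash
python3 -m jog '[{"fingers":-1,"x":0,"y":0,"z":0,"wx":-0.021,"wy":0.011,"wz":0.031},{"fingers":-1,"x":0.001,"y":-0.012,"z":0,"wx":0,"wy":0,"wz":0},{"fingers":-1,"x":0.001,"y":-0.011,"z":0.01,"wx":0,"wy":0,"wz":0},{"fingers":-1,"x":0,"y":0,"z":0.010,"wx":0,"wy":0,"wz":0},{"fingers":-1,"x":0,"y":0,"z":0,"wx":0,"wy":0,"wz":0},{"fingers":-1,"x":0,"y":0,"z":0,"wx":0,"wy":0,"wz":0},{"fingers":-1,"x":0,"y":0,"z":0,"wx":0,"wy":0,"wz":0},{"fingers":-1,"x":0,"y":0,"z":0,"wx":0,"wy":0,"wz":0},{"fingers":-1,"x":0,"y":0,"z":0,"wx":0,"wy":0,"wz":0},{"fingers":-1,"x":0,"y":0,"z":0,"wx":0,"wy":0,"wz":0}]'
python3 - <<'E'
from h import *
togo([*d2w([-88,-15.2]),83],0.082); print(telemetry.read_state()["torque"])
c=optics.get_calibration("wrist")
im=optics.get_image("wrist"); cv2.imwrite("pics/w4.png",im[:,:,::-1])
np.save("w4c.npy",c["cam_to_world"])
E
```

```text
clock: 7.85
tool_pos: [498.4, 61.0, 86.7]
eef_rot: [-3.119, -0.175, 0.0]
force: [-0.1, -0.8, -3.1]
width: 0.41
t 7.85 pos [498.4  61.   86.7] dock [-87. -40.] tool move mm [ -0.2 -24.8   4.1] rot [-0.018 -0.001  0.03 ] F [-0.1 -0.8 -3.1] w 0.41
[ 0.01726481  0.02025671 -0.04308768]
```

View pics/w4.png

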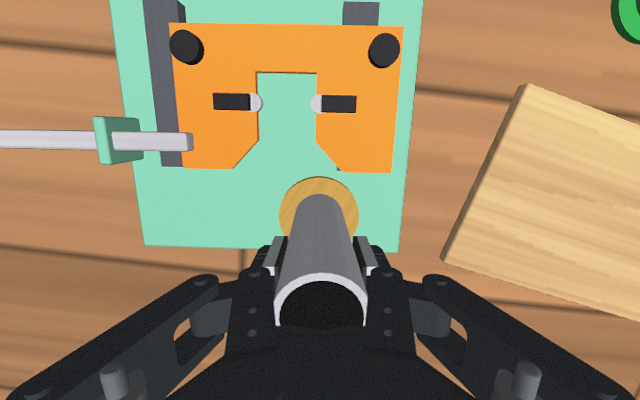

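```bash
python3 - <<'E'
from h import *
s=telemetry.read_state()
for k in("joints","qd","joint_torque","torque"): print(k,s[k].round(3))
E
python3 -m jog '[{"fingers":-1,"x":0,"y":-0.02,"z":0,"wx":0,"wy":0,"wz":0},{"fingers":-1,"x":0,"y":0,"z":0,"wx":-0.01,"wy":0,"wz":0.015},{"fingers":-1,"x":0,"y":0,"z":0,"wx":-0.01,"wy":0,"wz":0.015},{"fingers":-1,"x":0,"y":0,"z":0,"wx":0,"wy":0,"wz":0},{"fingers":-1,"x":0,"y":0,"z":0,"wx":0,"wy":0,"wz":0},{"fingers":-1,"x":0,"y":0,"z":0,"wx":0,"wy":0,"wz":0},{"fingers":-1,"x":0,"y":0,"z":0,"wx":0,"wy":0,"wz":0},{"fingers":-1,"x":0,"y":0,"z":0,"wx":0,"wy":0,"wz":0},{"fingers":-1,"x":0,"y":0,"z":0,"wx":0,"wy":0,"wz":0},{"fingers":-1,"x":0,"y":0,"z":0,"wx":0,"wy":0,"wz":0}]'
python3 - <<'E'
from h import *
togo([*d2w([-88,-15.2]),83],0.082)
s=telemetry.read_state()
for k in("joints","qd","joint_torque","torque"): print(k,s[k].round(3))
E
```

```text
joints [ 0.111  0.123 -0.363  1.083  0.018  3.141]
qd [ 0.001  0.001 -0.003 -0.001  0.002 -0.002]
joint_torque [ 5.0000e-03 -4.3039e+01  3.4754e+01 -1.0000e-03  7.3000e-02 -0.0000e+00]
torque [-0.035  0.002 -0.005]
clock: 9.15
tool_pos: [498.7, 59.7, 87.1]
eef_rot: [-3.123, -0.175, 0.001]
force: [0.5, -0.9, -2.2]
width: 0.41
t 9.15 pos [498.7  59.7  87.1] dock [-86.8 -41.2] tool move mm [ -0.4 -26.    4.5] rot [-0.014 -0.     0.03 ] F [ 0.5 -0.9 -2.2] w 0.41
joints [ 0.111  0.124 -0.361  1.085  0.014  3.141]
qd [ 0.001  0.     0.001 -0.001 -0.002  0.001]
joint_torque [-4.0000e-03 -4.3147e+01  3.4825e+01 -6.0000e-03  5.7000e-02  0.0000e+00]
torque [-0.05   0.021 -0.03 ]
```

Joint 6 is at its limit, which blocked the y motion. The barrel is round, so I'll let the tool yaw be 0.185 instead.

```bash
python3 -m jog '[{"fingers":-1,"x":0,"y":0,"z":0,"wx":-0.014,"wy":0,"wz":-0.08},{"fingers":-1,"x":0,"y":-0.009,"z":0,"wx":0,"wy":0,"wz":0},{"fingers":-1,"x":0,"y":-0.009,"z":0,"wx":0,"wy":0,"wz":0},{"fingers":-1,"x":0,"y":-0.009,"z":0,"wx":0,"wy":0,"wz":0},{"fingers":-1,"x":0,"y":0,"z":0,"wx":0,"wy":0,"wz":0},{"fingers":-1,"x":0,"y":0,"z":0,"wx":0,"wy":0,"wz":0},{"fingers":-1,"x":0,"y":0,"z":0,"wx":0,"wy":0,"wz":0},{"fingers":-1,"x":0,"y":0,"z":0,"wx":0,"wy":0,"wz":0},{"fingers":-1,"x":0,"y":0,"z":0,"wx":0,"wy":0,"wz":0},{"fingers":-1,"x":0,"y":0,"z":0,"wx":0,"wy":0,"wz":0}]'
python3 - <<'E'
from h import *
togo([*d2w([-88,-15.2]),83],0.185)
s=telemetry.read_state(); print(s["joints"])
c=optics.get_calibration("wrist")
im=optics.get_image("wrist"); cv2.imwrite("pics/w5.png",im[:,:,::-1])
E
```

```text
clock: 10.4
tool_pos: [493.2, 88.1, 87.1]
eef_rot: [-3.127, -0.298, -0.001]
force: [0.2, -1.1, -2.7]
width: 0.41
t 10.4 pos [493.2  88.1  87.1] dock [-90.1 -12.5] tool move mm [1.8 2.9 4.1] rot [-0.    -0.001  0.005] F [ 0.2 -1.1 -2.7] w 0.41
[ 1.76753619e-01  1.21140668e-01 -3.64520121e-01  1.08421408e+00
  1.09938636e-04  3.12829342e+00]
```

View pics/w5.png

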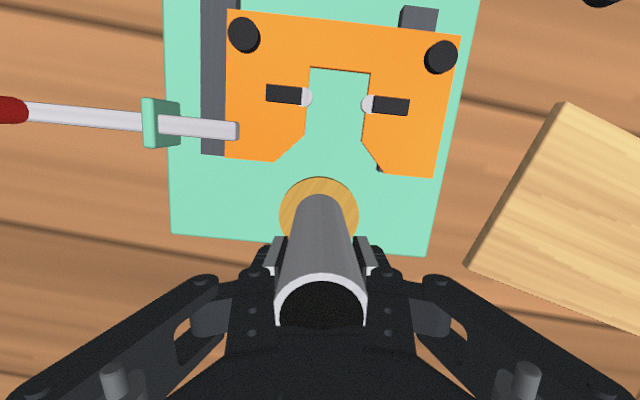

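```bash
python3 - <<'E'
from h import *
c=optics.get_calibration("wrist"); 
p=onz(c,[(309.5,67),(370,73),(306,136),(362,141),(274,161.5),(382,173),(433,178),(460,37),(226,9),(223,157)],37); print(w2d(p).round(1))
print(w2d(onz(c,[(171,231.5),(427,257)],20)).round(1))
print("flange",w2d(onz(c,[(279,213),(359,213)],30)).round(1), "flange front",w2d(onz(c,[(318,176.5)],30)))
print("rollers",w2d(onz(c,[(312,97),(361,104)],37)).round(1))
E
```

```text
[[ 10.3   5.4]
 [ 11.1 -32.9]
 [-32.1   3.4]
 [-31.2 -34.1]
 [-51.4  23.5]
 [-51.  -51.1]
 [-50.5 -86.9]
 [ 37.9 -85. ]
 [ 37.1  58.8]
 [-52.2  58.2]]
[[-118.4  104.1]
 [-117.4 -103.4]]
flange [[-90.1  18.2]
 [-83.4 -40.8]] flange front [[-59.62212413  -7.58054781]]
rollers [[ -7.3   2. ]
 [ -8.  -30. ]]
```

```bash
python3 -m jog '[{"fingers":-1,"x":0.002,"y":0.003,"z":0,"wx":0,"wy":0,"wz":0.005},{"fingers":-1,"x":0,"y":0,"z":0.002,"wx":0,"wy":0,"wz":0},{"fingers":-1,"x":0,"y":0,"z":0.001,"wx":0,"wy":0,"wz":0},{"fingers":-1,"x":0,"y":0,"z":0.001,"wx":0,"wy":0,"wz":0},{"fingers":-1,"x":0,"y":0,"z":0,"wx":0,"wy":0,"wz":0},{"fingers":-1,"x":0,"y":0,"z":0,"wx":0,"wy":0,"wz":0},{"fingers":-1,"x":0,"y":0,"z":0,"wx":0,"wy":0,"wz":0},{"fingers":-1,"x":0,"y":0,"z":0,"wx":0,"wy":0,"wz":0},{"fingers":-1,"x":0,"y":0,"z":0,"wx":0,"wy":0,"wz":0},{"fingers":-1,"x":0,"y":0,"z":0,"wx":0,"wy":0,"wz":0}]'
python3 - <<'E'
from h import *
togo([*d2w([-6,-15.2]),83],0.185)
E
```

```text
clock: 11.7
tool_pos: [496.1, 85.3, 83.1]
eef_rot: [3.128, 0.29, 0.002]
force: [-0.5, -0.0, -1.7]
width: 0.408
t 11.7 pos [496.1  85.3  83.1] dock [-87.4 -15.6] tool move mm [81.   8.2  0.2] rot [ 0.    -0.001 -0.   ] F [-0.5 -0.  -1.7] w 0.408
```

```bash
python3 -m jog '[{"fingers":-1,"x":0,"y":0,"z":0.0007,"wx":0,"wy":0,"wz":0},{"fingers":-1,"x":0.003,"y":0.0003,"z":0,"wx":0,"wy":0,"wz":0},{"fingers":-1,"x":0.003,"y":0.0003,"z":0,"wx":0,"wy":0,"wz":0},{"fingers":-1,"x":0.003,"y":0.0003,"z":0,"wx":0,"wy":0,"wz":0},{"fingers":-1,"x":0.003,"y":0.0003,"z":0,"wx":0,"wy":0,"wz":0},{"fingers":-1,"x":0.003,"y":0.0003,"z":0,"wx":0,"wy":0,"wz":0},{"fingers":-1,"x":0.003,"y":0.0003,"z":0,"wx":0,"wy":0,"wz":0},{"fingers":-1,"x":0.003,"y":0.0003,"z":0,"wx":0,"wy":0,"wz":0},{"fingers":-1,"x":0.003,"y":0.0003,"z":0,"wx":0,"wy":0,"wz":0},{"fingers":-1,"x":0,"y":0,"z":0,"wx":0,"wy":0,"wz":0}]'
python3 - <<'E'
from h import *
togo([*d2w([-6,-15.2]),83],0.185)
E
```

```text
clock: 12.95
tool_pos: [520.5, 87.7, 83.1]
eef_rot: [-3.127, -0.289, 0.001]
force: [-2.2, 0.7, 2.5]
width: 0.408
t 12.95 pos [520.5  87.7  83.1] dock [-62.9 -15.1] tool move mm [56.6  6.1  0.1] rot [-0.001  0.001 -0.   ] F [-2.2  0.7  2.5] w 0.408
```

```bash
python3 - <<'E'
from h import *
im=optics.get_image("wrist"); cv2.imwrite("pics/w6.png",cv2.resize(im[0:300,160:480],None,fx=2,fy=2,interpolation=cv2.INTER_CUBIC)[:,:,::-1])
E
```

```text
(no output)
```

View pics/w6.png

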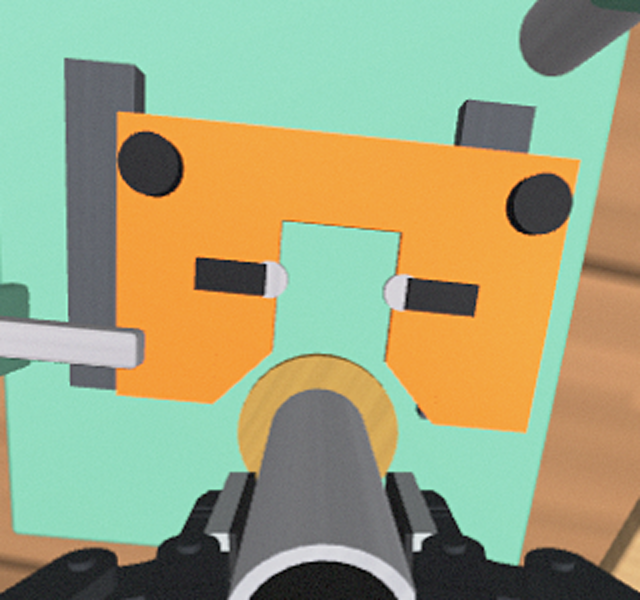

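```bash
python3 -m jog '[{"fingers":-1,"x":0.0025,"y":0.0005,"z":0,"wx":0,"wy":0,"wz":0},{"fingers":-1,"x":0.0025,"y":0.0005,"z":0,"wx":0,"wy":0,"wz":0},{"fingers":-1,"x":0.0025,"y":0.0005,"z":0,"wx":0,"wy":0,"wz":0},{"fingers":-1,"x":0.0025,"y":0.0003,"z":0,"wx":0,"wy":0,"wz":0},{"fingers":-1,"x":0.0025,"y":0.0003,"z":0,"wx":0,"wy":0,"wz":0},{"fingers":-1,"x":0.0025,"y":0.0003,"z":0,"wx":0,"wy":0,"wz":0},{"fingers":-1,"x":0.0025,"y":0.0003,"z":0,"wx":0,"wy":0,"wz":0},{"fingers":-1,"x":0.0025,"y":0.0003,"z":0,"wx":0,"wy":0,"wz":0},{"fingers":-1,"x":0,"y":0,"z":0,"wx":0,"wy":0,"wz":0},{"fingers":-1,"x":0,"y":0,"z":0,"wx":0,"wy":0,"wz":0}]'
python3 - <<'E'
from h import *
togo([*d2w([-6,-15.2]),83],0.185); print(telemetry.read_state()["torque"].round(2))
im=optics.get_image("wrist"); cv2.imwrite("pics/w7.png",cv2.resize(im[0:300,160:480],None,fx=2,fy=2,interpolation=cv2.INTER_CUBIC)[:,:,::-1])
E
```

```text
clock: 14.25
tool_pos: [541.7, 88.6, 83.1]
eef_rot: [-3.127, -0.29, 0.002]
force: [-4.4, 0.3, 3.8]
width: 0.41
t 14.25 pos [541.7  88.6  83.1] dock [-41.6 -15.9] tool move mm [35.5  3.1  0.1] rot [-0.001  0.001 -0.   ] F [-4.4  0.3  3.8] w 0.41
[ 0.03  1.01 -0.08]
```

View pics/w7.png

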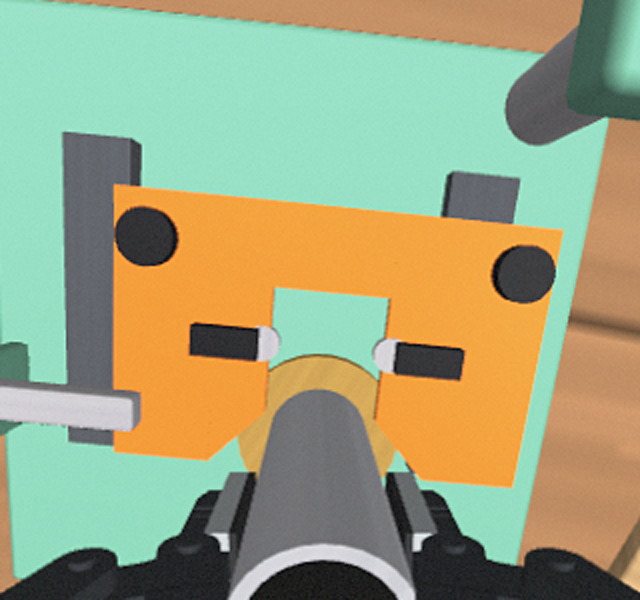

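```bash
python3 -m jog '[{"fingers":-1,"x":0,"y":0,"z":-0.0005,"wx":0,"wy":0,"wz":0},{"fingers":-1,"x":0.002,"y":0.0002,"z":0,"wx":0,"wy":0,"wz":0},{"fingers":-1,"x":0.002,"y":0.0002,"z":0,"wx":0,"wy":0,"wz":0},{"fingers":-1,"x":0.002,"y":0.0002,"z":0,"wx":0,"wy":0,"wz":0},{"fingers":-1,"x":0.002,"y":0.0002,"z":0,"wx":0,"wy":0,"wz":0},{"fingers":-1,"x":0.002,"y":0.0002,"z":0,"wx":0,"wy":0,"wz":0},{"fingers":-1,"x":0.002,"y":0.0002,"z":0,"wx":0,"wy":0,"wz":0},{"fingers":-1,"x":0.002,"y":0.0002,"z":0,"wx":0,"wy":0,"wz":0},{"fingers":-1,"x":0,"y":0,"z":0,"wx":0,"wy":0,"wz":0},{"fingers":-1,"x":0,"y":0,"z":0,"wx":0,"wy":0,"wz":0}]'
python3 - <<'E'
from h import *
togo([*d2w([-6,-15.2]),83],0.185); print(telemetry.read_state()["torque"].round(2))
E
```

```text
clock: 15.55
tool_pos: [557.1, 89.6, 83.1]
eef_rot: [-3.128, -0.289, 0.002]
force: [-2.9, -0.1, 1.0]
width: 0.406
t 15.55 pos [557.1  89.6  83.1] dock [-26.3 -16. ] tool move mm [20.2  1.3  0.1] rot [-0.001  0.001 -0.   ] F [-2.9 -0.1  1. ] w 0.406
[-0.02  0.64 -0.04]
```

```bash
python3 -m jog '[{"fingers":-1,"x":0.002,"y":0.0002,"z":0,"wx":0,"wy":0,"wz":0},{"fingers":-1,"x":0.002,"y":0.0002,"z":0,"wx":0,"wy":0,"wz":0},{"fingers":-1,"x":0.002,"y":0.0002,"z":0,"wx":0,"wy":0,"wz":0},{"fingers":-1,"x":0.0015,"y":0.0002,"z":0,"wx":0,"wy":0,"wz":0},{"fingers":-1,"x":0.001,"y":0.0001,"z":0,"wx":0,"wy":0,"wz":0},{"fingers":-1,"x":0.001,"y":0.0001,"z":0,"wx":0,"wy":0,"wz":0},{"fingers":-1,"x":0.001,"y":0.0001,"z":0,"wx":0,"wy":0,"wz":0},{"fingers":-1,"x":0.001,"y":0.0001,"z":0,"wx":0,"wy":0,"wz":0},{"fingers":-1,"x":0,"y":0,"z":0,"wx":0,"wy":0,"wz":0},{"fingers":-1,"x":0,"y":0,"z":0,"wx":0,"wy":0,"wz":0}]'
python3 - <<'E'
from h import *
togo([*d2w([-6,-15.2]),83],0.185); print(telemetry.read_state()["torque"].round(2))
im=optics.get_image("wrist"); cv2.imwrite("pics/w8.png",cv2.resize(im[0:300,160:480],None,fx=2,fy=2,interpolation=cv2.INTER_CUBIC)[:,:,::-1])
E
```

```text
clock: 16.8
tool_pos: [565.8, 90.4, 83.2]
eef_rot: [-3.127, -0.289, 0.012]
force: [-2.8, 0.3, 1.8]
width: 0.405
t 16.8 pos [565.8  90.4  83.2] dock [-17.5 -15.9] tool move mm [11.6  0.5  0.1] rot [-0.002  0.007 -0.001] F [-2.8  0.3  1.8] w 0.405
[-0.12  0.83 -0.13]
```

View pics/w8.png

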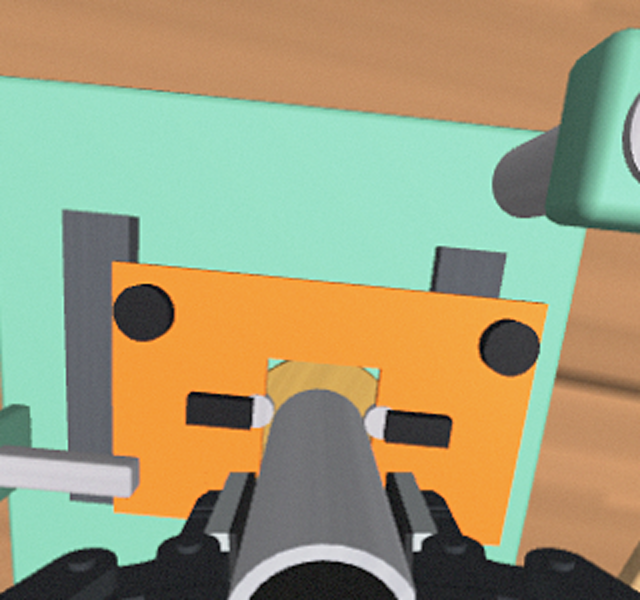

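```bash
python3 -m jog '[{"fingers":-1,"x":0,"y":0,"z":0,"wx":0,"wy":0.007,"wz":0},{"fingers":-1,"x":0.0015,"y":0.0001,"z":0,"wx":0,"wy":0.002,"wz":0},{"fingers":-1,"x":0.0015,"y":0.0001,"z":0,"wx":0,"wy":0.002,"wz":0},{"fingers":-1,"x":0.002,"y":0.0002,"z":0,"wx":0,"wy":0.002,"wz":0},{"fingers":-1,"x":0.002,"y":0.0002,"z":0,"wx":0,"wy":0.002,"wz":0},{"fingers":-1,"x":0.002,"y":0.0002,"z":0,"wx":0,"wy":0.002,"wz":0},{"fingers":-1,"x":0.002,"y":0.0002,"z":0,"wx":0,"wy":0.002,"wz":0},{"fingers":-1,"x":0.002,"y":0.0002,"z":0,"wx":0,"wy":0.002,"wz":0},{"fingers":-1,"x":0.002,"y":0.0002,"z":0,"wx":0,"wy":0.002,"wz":0},{"fingers":-1,"x":0.002,"y":0.0002,"z":0,"wx":0,"wy":0.002,"wz":0}]'
python3 - <<'E'
from h import *
togo([*d2w([-6,-15.2]),83],0.185); print(telemetry.read_state()["torque"].round(2))
E
```

```text
clock: 18.1
tool_pos: [568.0, 91.0, 83.4]
eef_rot: [-3.124, -0.289, 0.01]
force: [-9.8, -1.1, 7.9]
width: 0.412
t 18.1 pos [568.   91.   83.4] dock [-15.3 -15.5] tool move mm [9.3 0.7 0.3] rot [-0.005  0.006 -0.001] F [-9.8 -1.1  7.9] w 0.412
[-0.27  2.59 -0.09]
```

```bash
python3 -m jog '[{"fingers":-1,"x":0,"y":0,"z":-0.001,"wx":0,"wy":0,"wz":0},{"fingers":-1,"x":0,"y":0,"z":-0.0005,"wx":0,"wy":0,"wz":0},{"fingers":-1,"x":0.0015,"y":0.0001,"z":-0.0003,"wx":0,"wy":0,"wz":0},{"fingers":-1,"x":0.0015,"y":0.0001,"z":-0.0003,"wx":0,"wy":0,"wz":0},{"fingers":-1,"x":0.0015,"y":0.0001,"z":0,"wx":0,"wy":0.001,"wz":0},{"fingers":-1,"x":0.0015,"y":0.0001,"z":0,"wx":0,"wy":0.001,"wz":0},{"fingers":-1,"x":0.0015,"y":0.0001,"z":0,"wx":0,"wy":0.001,"wz":0},{"fingers":-1,"x":0.0015,"y":0.0001,"z":0,"wx":0,"wy":0.001,"wz":0},{"fingers":-1,"x":0.0015,"y":0.0001,"z":0,"wx":0,"wy":0.001,"wz":0},{"fingers":-1,"x":0.0015,"y":0.0001,"z":0,"wx":0,"wy":0.001,"wz":0}]'
python3 - <<'E'
from h import *
togo([*d2w([-6,-15.2]),83],0.185); print(telemetry.read_state()["torque"].round(2))
im=optics.get_image("wrist"); cv2.imwrite("pics/w9.png",cv2.resize(im[0:300,160:480],None,fx=2,fy=2,interpolation=cv2.INTER_CUBIC)[:,:,::-1])
im=optics.get_image("scene"); cv2.imwrite("pics/s9.png",cv2.resize(im[150:350,270:440],None,fx=3,fy=3,interpolation=cv2.INTER_CUBIC)[:,:,::-1])
E
```

```text
clock: 19.35
tool_pos: [569.3, 91.1, 83.7]
eef_rot: [-3.123, -0.289, 0.035]
force: [-9.1, -0.7, 4.0]
width: 0.404
t 19.35 pos [569.3  91.1  83.7] dock [-14.  -15.5] tool move mm [8.  0.5 0.5] rot [-0.007  0.022 -0.   ] F [-9.1 -0.7  4. ] w 0.404
[-0.24  2.19 -0.04]
```

View pics/w9.png

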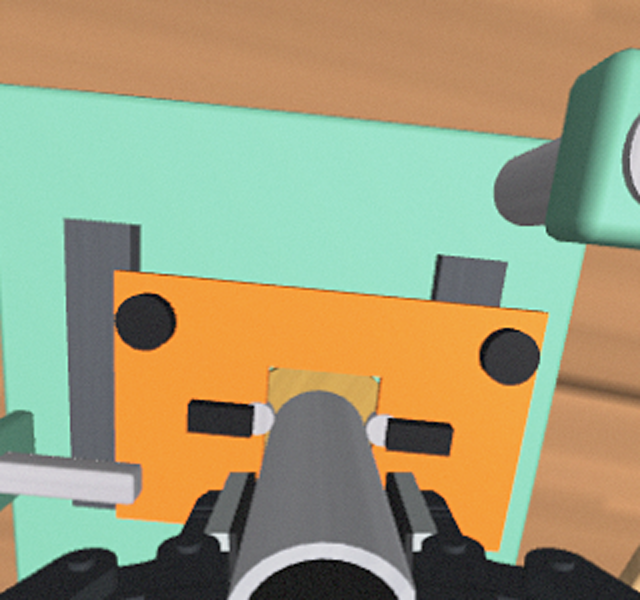

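View pics/s9.png

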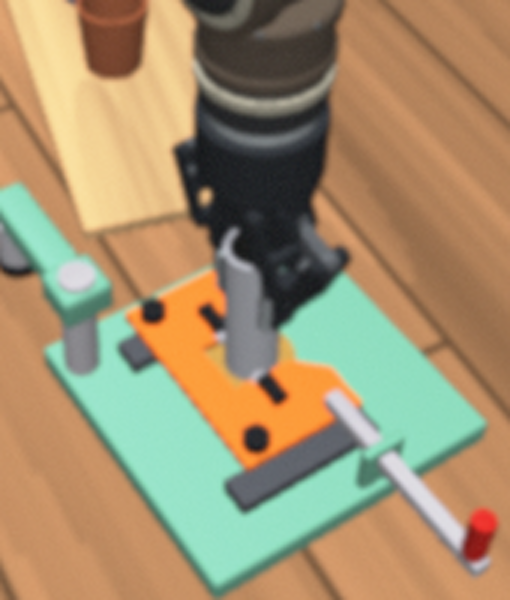

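The barrel is at the rollers (wrist zoom (265,418) and (380,430)). The tool has pitched 0.02 rad, so I'll straighten it while pushing, with a little lift.

```bash
python3 -m jog '[{"fingers":-1,"x":0,"y":0,"z":-0.0005,"wx":-0.004,"wy":0.012,"wz":0},{"fingers":-1,"x":0.001,"y":0.0001,"z":-0.0005,"wx":-0.003,"wy":0.012,"wz":0},{"fingers":-1,"x":0.0015,"y":0.0001,"z":-0.0002,"wx":0,"wy":0.006,"wz":0},{"fingers":-1,"x":0.0015,"y":0.0001,"z":-0.0002,"wx":0,"wy":0.006,"wz":0},{"fingers":-1,"x":0.0015,"y":0.0001,"z":-0.0002,"wx":0,"wy":0.006,"wz":0},{"fingers":-1,"x":0.0015,"y":0.0001,"z":-0.0002,"wx":0,"wy":0.006,"wz":0},{"fingers":-1,"x":0.0015,"y":0.0001,"z":-0.0002,"wx":0,"wy":0.006,"wz":0},{"fingers":-1,"x":0.0015,"y":0.0001,"z":-0.0002,"wx":0,"wy":0.006,"wz":0},{"fingers":-1,"x":0.0015,"y":0.0001,"z":-0.0002,"wx":0,"wy":0.006,"wz":0},{"fingers":-1,"x":0.0015,"y":0.0001,"z":-0.0002,"wx":0,"wy":0.006,"wz":0}]'
python3 - <<'E'
from h import *
togo([*d2w([-6,-15.2]),83],0.185); print(telemetry.read_state()["torque"].round(2))
E
```

```text
clock: 20.7
tool_pos: [575.9, 91.7, 83.8]
eef_rot: [-3.124, -0.29, -0.061]
force: [-9.1, -0.6, -1.1]
width: 0.41
t 20.7 pos [575.9  91.7  83.8] dock [ -7.4 -15.5] tool move mm [ 1.3 -0.2  0.9] rot [-0.    -0.039 -0.   ] F [-9.1 -0.6 -1.1] w 0.41
[-0.21  2.27  0.04]
```

```bash
python3 -m jog '[{"fingers":-1,"x":0.0007,"y":0,"z":0,"wx":0,"wy":-0.008,"wz":0},{"fingers":-1,"x":0.0007,"y":0,"z":0,"wx":0,"wy":-0.008,"wz":0},{"fingers":-1,"x":0.0007,"y":0,"z":0,"wx":0,"wy":-0.008,"wz":0},{"fingers":-1,"x":0.0007,"y":0,"z":0,"wx":0,"wy":-0.008,"wz":0},{"fingers":-1,"x":0.0007,"y":0,"z":0,"wx":0,"wy":-0.005,"wz":0},{"fingers":-1,"x":0.001,"y":0,"z":0,"wx":0,"wy":0,"wz":0},{"fingers":-1,"x":0.001,"y":0,"z":0,"wx":0,"wy":0,"wz":0},{"fingers":-1,"x":0.001,"y":0,"z":0,"wx":0,"wy":0,"wz":0},{"fingers":-1,"x":0.001,"y":0,"z":0,"wx":0,"wy":0,"wz":0},{"fingers":-1,"x":0.001,"y":0,"z":0,"wx":0,"wy":0,"wz":0}]'
python3 - <<'E'
from h import *
togo([*d2w([-6,-15.2]),83],0.185); print(telemetry.read_state()["torque"].round(2))
im=optics.get_image("wrist"); cv2.imwrite("pics/w10.png",cv2.resize(im[0:300,160:480],None,fx=2,fy=2,interpolation=cv2.INTER_CUBIC)[:,:,::-1])
E
```

```text
clock: 21.95
tool_pos: [578.2, 92.1, 84.6]
eef_rot: [3.127, 0.29, -0.019]
force: [-8.2, -0.9, 1.4]
width: 0.408
t 21.95 pos [578.2  92.1  84.6] dock [ -5.1 -15.3] tool move mm [-0.9 -0.2  1.6] rot [-0.     0.012 -0.   ] F [-8.2 -0.9  1.4] w 0.408
[-0.23  2.03  0.06]
```

View pics/w10.png

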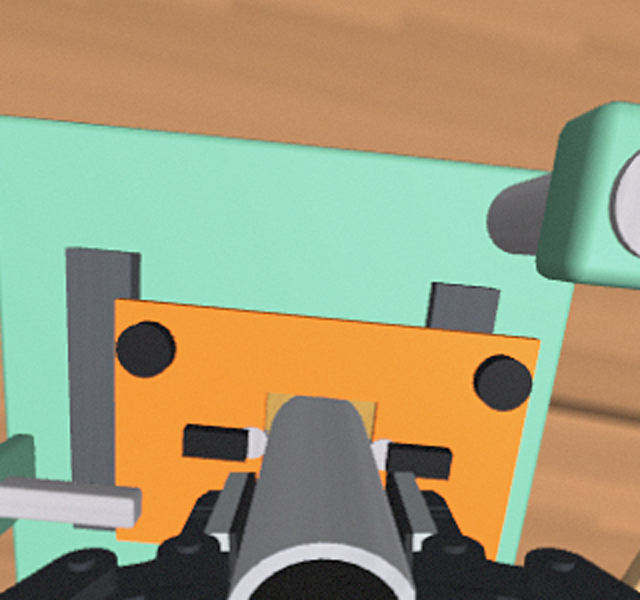

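```bash
python3 -m jog '[{"fingers":-1,"x":0,"y":0,"z":0,"wx":0,"wy":0.006,"wz":0},{"fingers":-1,"x":0,"y":0,"z":0,"wx":0,"wy":0.006,"wz":0},{"fingers":-1,"x":0,"y":0,"z":0.0005,"wx":0,"wy":0,"wz":0},{"fingers":-1,"x":0,"y":0,"z":0.0005,"wx":0,"wy":0,"wz":0},{"fingers":-1,"x":0,"y":0,"z":0.0005,"wx":0,"wy":0,"wz":0},{"fingers":-1,"x":0,"y":0,"z":0,"wx":0,"wy":0,"wz":0},{"fingers":-1,"x":0,"y":0,"z":0,"wx":0,"wy":0,"wz":0},{"fingers":-1,"x":0,"y":0,"z":0,"wx":0,"wy":0,"wz":0},{"fingers":-1,"x":0,"y":0,"z":0,"wx":0,"wy":0,"wz":0},{"fingers":-1,"x":0,"y":0,"z":0,"wx":0,"wy":0,"wz":0}]'
python3 - <<'E'
from h import *
togo([*d2w([-6,-15.2]),83],0.185); print(telemetry.read_state()["torque"].round(2))
E
```

```text
clock: 23.25
tool_pos: [577.4, 91.9, 84.4]
eef_rot: [-3.128, -0.29, 0.004]
force: [-4.7, -0.0, -1.3]
width: 0.407
t 23.25 pos [577.4  91.9  84.4] dock [ -5.8 -15.3] tool move mm [-0.2 -0.2  1.4] rot [-0.     0.002 -0.   ] F [-4.7 -0.  -1.3] w 0.407
[-0.08  1.29 -0.05]
```

```bash
python3 -m jog '[{"fingers":-1,"x":-0.0003,"y":0,"z":0.0007,"wx":0,"wy":0.001,"wz":0},{"fingers":-1,"x":-0.0002,"y":0,"z":0.0007,"wx":0,"wy":0,"wz":0},{"fingers":-1,"x":0,"y":0,"z":0.0003,"wx":0,"wy":0,"wz":0},{"fingers":-1,"x":0,"y":0,"z":0,"wx":0,"wy":0,"wz":0},{"fingers":-1,"x":0,"y":0,"z":0,"wx":0,"wy":0,"wz":0},{"fingers":-1,"x":0,"y":0,"z":0,"wx":0,"wy":0,"wz":0},{"fingers":-1,"x":0,"y":0,"z":0,"wx":0,"wy":0,"wz":0},{"fingers":-1,"x":0,"y":0,"z":0,"wx":0,"wy":0,"wz":0},{"fingers":-1,"x":0,"y":0,"z":0,"wx":0,"wy":0,"wz":0},{"fingers":-1,"x":0,"y":0,"z":0,"wx":0,"wy":0,"wz":0}]'
python3 - <<'E'
from h import *
togo([*d2w([-6,-15.2]),83],0.185); print(telemetry.read_state()["torque"].round(2))
E
```

```text
clock: 24.5
tool_pos: [577.2, 91.9, 84.4]
eef_rot: [-3.128, -0.29, -0.001]
force: [-4.6, 0.0, -2.1]
width: 0.412
t 24.5 pos [577.2  91.9  84.4] dock [ -6.  -15.4] tool move mm [ 0.  -0.2  1.4] rot [-0.    -0.001 -0.   ] F [-4.6  0.  -2.1] w 0.412
[-0.15  1.33 -0.04]
```

```bash
python3 -m jog '[{"fingers":-1,"x":-0.0006,"y":0,"z":0.0015,"wx":0,"wy":0,"wz":0},{"fingers":-1,"x":-0.0003,"y":0,"z":0.0015,"wx":0,"wy":0,"wz":0},{"fingers":-1,"x":0,"y":0,"z":0.001,"wx":0,"wy":0,"wz":0},{"fingers":-1,"x":0,"y":0,"z":0,"wx":0,"wy":0,"wz":0},{"fingers":-1,"x":0,"y":0,"z":0,"wx":0,"wy":0,"wz":0},{"fingers":-1,"x":0,"y":0,"z":0,"wx":0,"wy":0,"wz":0},{"fingers":-1,"x":0,"y":0,"z":0,"wx":0,"wy":0,"wz":0},{"fingers":-1,"x":0,"y":0,"z":0,"wx":0,"wy":0,"wz":0},{"fingers":-1,"x":0,"y":0,"z":0,"wx":0,"wy":0,"wz":0},{"fingers":-1,"x":0,"y":0,"z":0,"wx":0,"wy":0,"wz":0}]'
python3 - <<'E'
from h import *
togo([*d2w([-6,-15.2]),83],0.185); print(telemetry.read_state()["torque"].round(2))
im=optics.get_image("wrist"); cv2.imwrite("pics/w11.png",cv2.resize(im[0:300,160:480],None,fx=2,fy=2,interpolation=cv2.INTER_CUBIC)[:,:,::-1])
E
```

```text
clock: 25.75
tool_pos: [577.1, 91.9, 83.3]
eef_rot: [-3.127, -0.29, -0.006]
force: [-5.2, -1.5, -1.4]
width: 0.414
t 25.75 pos [577.1  91.9  83.3] dock [ -6.2 -15.4] tool move mm [ 0.2 -0.2  0.3] rot [-0.    -0.004 -0.   ] F [-5.2 -1.5 -1.4] w 0.414
[-0.12  1.32  0.04]
```

View pics/w11.png

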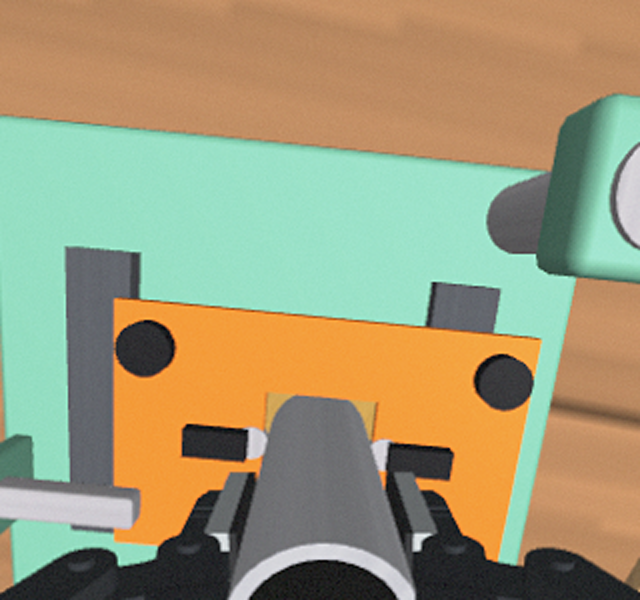

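```bash
python3 -m jog '[{"fingers":-1,"x":-0.001,"y":0,"z":0.001,"wx":0,"wy":-0.004,"wz":0},{"fingers":-1,"x":-0.0005,"y":0,"z":0.0005,"wx":0,"wy":0,"wz":0},{"fingers":-1,"x":0,"y":0,"z":0,"wx":0,"wy":0,"wz":0},{"fingers":-1,"x":0,"y":0,"z":0,"wx":0,"wy":0,"wz":0},{"fingers":-1,"x":0,"y":0,"z":0,"wx":0,"wy":0,"wz":0},{"fingers":-1,"x":0,"y":0,"z":0,"wx":0,"wy":0,"wz":0},{"fingers":-1,"x":0,"y":0,"z":0,"wx":0,"wy":0,"wz":0},{"fingers":-1,"x":0,"y":0,"z":0,"wx":0,"wy":0,"wz":0},{"fingers":-1,"x":0,"y":0,"z":0,"wx":0,"wy":0,"wz":0},{"fingers":-1,"x":0,"y":0,"z":0,"wx":0,"wy":0,"wz":0}]'
python3 - <<'E'
from h import *
togo([*d2w([-6,-15.2]),83],0.185); print(telemetry.read_state()["torque"].round(2))
E
```

```text
clock: 27.05
tool_pos: [577.0, 91.9, 83.2]
eef_rot: [-3.127, -0.29, -0.005]
force: [-4.9, -0.9, -0.1]
width: 0.407
t 27.05 pos [577.   91.9  83.2] dock [ -6.2 -15.4] tool move mm [ 0.3 -0.2  0.2] rot [-0.    -0.003 -0.   ] F [-4.9 -0.9 -0.1] w 0.407
[-0.1   1.13 -0.03]
```

```bash
python3 -m jog '[{"fingers":-1,"x":-0.0015,"y":0,"z":0.0005,"wx":0,"wy":0,"wz":0},{"fingers":-1,"x":-0.0015,"y":0,"z":0,"wx":0,"wy":0,"wz":0},{"fingers":-1,"x":0,"y":0,"z":0,"wx":0,"wy":0,"wz":0},{"fingers":-0.1,"x":0,"y":0,"z":0,"wx":0,"wy":0,"wz":0},{"fingers":0.1,"x":0,"y":0,"z":0,"wx":0,"wy":0,"wz":0},{"fingers":0.5,"x":0,"y":0,"z":0,"wx":0,"wy":0,"wz":0},{"fingers":1,"x":0,"y":0,"z":0,"wx":0,"wy":0,"wz":0},{"fingers":1,"x":0,"y":0,"z":0,"wx":0,"wy":0,"wz":0},{"fingers":1,"x":0,"y":0,"z":0,"wx":0,"wy":0,"wz":0},{"fingers":1,"x":0,"y":0,"z":0,"wx":0,"wy":0,"wz":0}]'
python3 - <<'E'
from h import *
togo([*d2w([-6,-15.2]),83],0.185); print(telemetry.read_state()["torque"].round(2))
im=optics.get_image("wrist"); cv2.imwrite("pics/w12.png",cv2.resize(im[0:300,160:480],None,fx=2,fy=2,interpolation=cv2.INTER_CUBIC)[:,:,::-1])
E
```

```text
clock: 28.3
tool_pos: [577.9, 91.6, 84.3]
eef_rot: [-3.128, -0.29, -0.018]
force: [-0.4, -0.8, 0.3]
width: 0.999
t 28.3 pos [577.9  91.6  84.3] dock [ -5.3 -15.7] tool move mm [-0.6 -0.6  1.2] rot [ 0.    -0.012 -0.   ] F [-0.4 -0.8  0.3] w 0.999
[ 0.02 -0.01 -0.01]
```

View pics/w12.png

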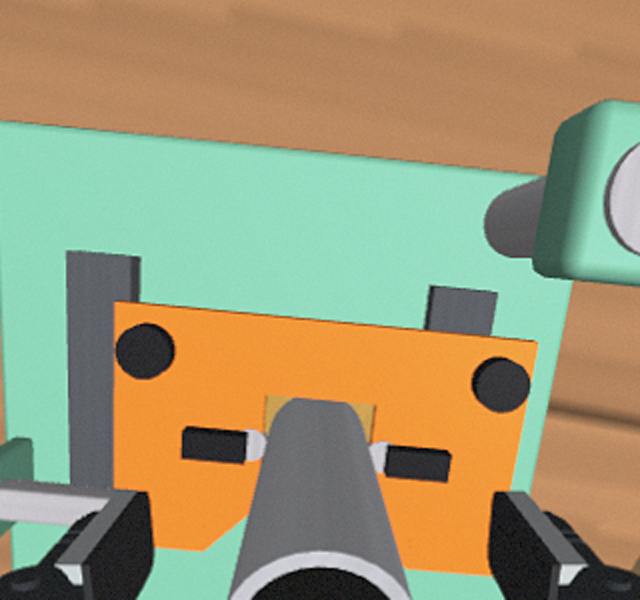

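```bash
python3 -m jog '[{"fingers":1,"x":0,"y":0,"z":-0.02,"wx":0,"wy":-0.01,"wz":0},{"fingers":1,"x":0,"y":0,"z":-0.03,"wx":0,"wy":0,"wz":0},{"fingers":1,"x":0,"y":0,"z":-0.03,"wx":0,"wy":0,"wz":0},{"fingers":1,"x":0,"y":0,"z":-0.02,"wx":0,"wy":0,"wz":0},{"fingers":1,"x":0,"y":-0.05,"z":0,"wx":0,"wy":0,"wz":0},{"fingers":1,"x":0,"y":-0.06,"z":0,"wx":0,"wy":0,"wz":0},{"fingers":1,"x":0,"y":-0.06,"z":0,"wx":0,"wy":0,"wz":-0.18},{"fingers":-1,"x":0,"y":0,"z":0,"wx":0,"wy":0,"wz":-0.18},{"fingers":-1,"x":0,"y":0,"z":0,"wx":0,"wy":0,"wz":-0.18},{"fingers":-1,"x":0,"y":0,"z":0,"wx":0,"wy":0,"wz":-0.18}]'
python3 - <<'E'
from h import *
togo([*d2w([-33,205]),100],1.65)
im=optics.get_image("scene"); cv2.imwrite("pics/s13.png",cv2.resize(im[150:350,270:440],None,fx=3,fy=3,interpolation=cv2.INTER_CUBIC)[:,:,::-1])
im=optics.get_image("top"); cv2.imwrite("pics/t13.png",cv2.resize(im[150:260,200:400],None,fx=4,fy=4,interpolation=cv2.INTER_CUBIC)[:,:,::-1])
E
```

```text
clock: 29.6
tool_pos: [549.8, 219.8, 190.0]
eef_rot: [-2.729, -1.488, -0.014]
force: [-0.6, -1.0, 0.6]
width: 0.374
t 29.6 pos [549.8 219.8 190. ] dock [-23.3 114.3] tool move mm [ 64.1 -60.4  93.1] rot [-0.017 -0.031 -0.652] F [-0.6 -1.   0.6] w 0.374
```

View pics/s13.png

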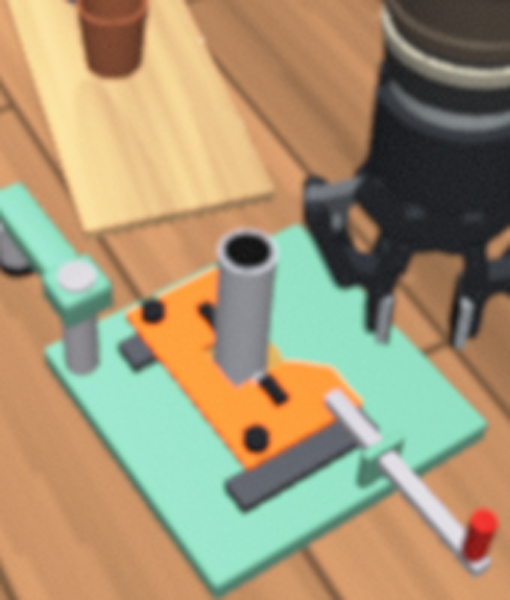

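View pics/t13.png

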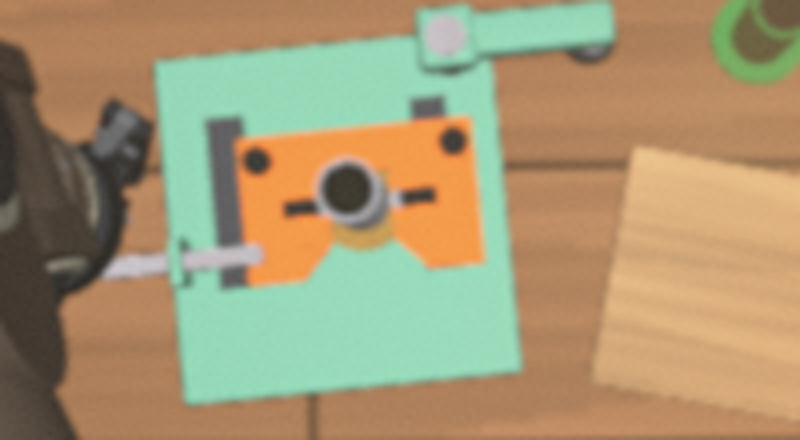

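```bash
python3 - <<'E'
from h import *
c=optics.get_calibration("top"); cs=optics.get_calibration("scene")
Z=lambda L:[((u+.5)/4-.5+200,(v+.5)/4-.5+150) for u,v in L]
S=lambda L:[((u+.5)/3-.5+270,(v+.5)/3-.5+150) for u,v in L]
print(w2d(onz(c,Z([(347,191)]),140)),w2d(onz(cs,S([(247,249)]),140)), "flange near edge",w2d(onz(c,Z([(362,249)]),26)))
print("base scene (z37) lower rim", w2d(onz(cs,S([(240,382)]),37)))
E
```

```text
[[ -6.90536593 -16.69162073]] [[ -9.04309951 -17.49856909]] flange near edge [[-34.15678634 -13.3435806 ]]
base scene (z37) lower rim [[4.51510016 2.90406362]]
```

```bash
python3 -m jog '[{"fingers":-1,"x":0,"y":0,"z":0,"wx":0,"wy":0,"wz":-0.18},{"fingers":-1,"x":0,"y":0,"z":0,"wx":0,"wy":0,"wz":-0.18},{"fingers":-1,"x":0,"y":0,"z":0,"wx":0,"wy":0,"wz":-0.18},{"fingers":-1,"x":0,"y":0,"z":0,"wx":-0.017,"wy":-0.02,"wz":-0.12},{"fingers":-1,"x":0.03,"y":-0.005,"z":0,"wx":0,"wy":0,"wz":0},{"fingers":-1,"x":0.04,"y":-0.006,"z":0,"wx":0,"wy":0,"wz":0},{"fingers":-1,"x":0.04,"y":0,"z":0,"wx":0,"wy":0,"wz":0},{"fingers":-1,"x":0,"y":0,"z":0.02,"wx":0,"wy":0,"wz":0},{"fingers":-1,"x":0,"y":0,"z":0.02,"wx":0,"wy":0,"wz":0},{"fingers":-1,"x":0,"y":0,"z":0,"wx":0,"wy":0,"wz":0}]'
python3 - <<'E'
from h import *
togo([*d2w([-33.5,214]),66],1.65)
im=optics.get_image("top"); cv2.imwrite("pics/t14.png",cv2.resize(im[150:260,150:350],None,fx=4,fy=4,interpolation=cv2.INTER_CUBIC)[:,:,::-1])
im=optics.get_image("wrist"); cv2.imwrite("pics/w14.png",im[:,:,::-1])
E
```

```text
clock: 30.95
tool_pos: [530.8, 331.0, 150.5]
eef_rot: [-2.154, -2.285, -0.027]
force: [-0.1, -0.7, 0.2]
width: -0.002
t 30.95 pos [530.8 331.  150.5] dock [-33.5 226.6] tool move mm [-13.7  -0.8  84.4] rot [ 0.012 -0.013 -0.02 ] F [-0.1 -0.7  0.2] w -0.002
```

View pics/w14.png

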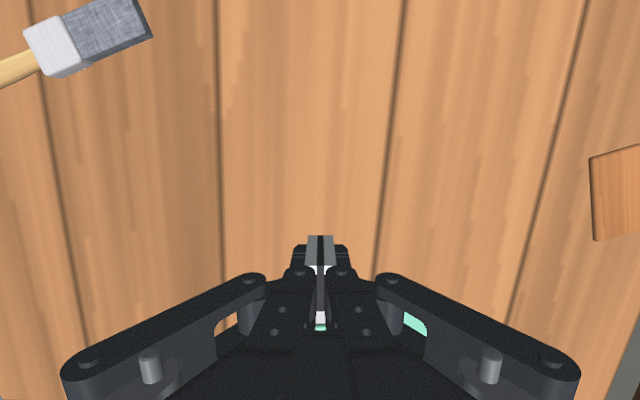

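```bash
python3 -m jog '[{"fingers":-1,"x":0,"y":0,"z":0.02,"wx":0.012,"wy":-0.013,"wz":-0.02},{"fingers":-1,"x":0,"y":0,"z":0.022,"wx":0,"wy":0,"wz":0},{"fingers":-1,"x":0,"y":0,"z":0.022,"wx":0,"wy":0,"wz":0},{"fingers":-1,"x":0,"y":0,"z":0.018,"wx":0,"wy":0,"wz":0},{"fingers":-1,"x":-0.005,"y":0,"z":0,"wx":0,"wy":0,"wz":0},{"fingers":-1,"x":-0.005,"y":0,"z":0,"wx":0,"wy":0,"wz":0},{"fingers":-1,"x":0,"y":0,"z":0,"wx":0,"wy":0,"wz":0},{"fingers":-1,"x":0,"y":0,"z":0,"wx":0,"wy":0,"wz":0},{"fingers":-1,"x":0,"y":0,"z":0,"wx":0,"wy":0,"wz":0},{"fingers":-1,"x":0,"y":0,"z":0,"wx":0,"wy":0,"wz":0}]'
python3 - <<'E'
from h import *
togo([*d2w([-33.5,199]),66],1.65)
im=optics.get_image("scene"); cv2.imwrite("pics/s15.png",cv2.resize(im[200:400,330:500],None,fx=3,fy=3,interpolation=cv2.INTER_CUBIC)[:,:,::-1])
E
```

```text
clock: 32.3
tool_pos: [536.0, 321.0, 70.0]
eef_rot: [2.131, 2.304, 0.009]
force: [0.6, -0.1, -0.1]
width: 0.002
t 32.3 pos [536. 321.  70.] dock [-29.1 216.2] tool move mm [-17.2  -4.4   4. ] rot [ 0.006 -0.002 -0.001] F [ 0.6 -0.1 -0.1] w 0.002
```

View pics/s15.png

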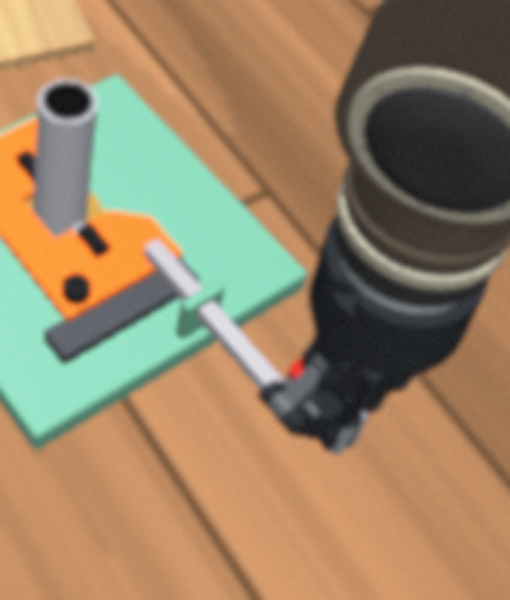

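```bash
python3 -m jog '[{"fingers":-1,"x":0,"y":-0.0045,"z":0.004,"wx":0.006,"wy":0,"wz":0},{"fingers":-1,"x":-0.005,"y":0,"z":0,"wx":0,"wy":0,"wz":0},{"fingers":-1,"x":-0.005,"y":0,"z":0,"wx":0,"wy":0,"wz":0},{"fingers":-1,"x":-0.005,"y":0,"z":0,"wx":0,"wy":0,"wz":0},{"fingers":-1,"x":-0.005,"y":0,"z":0,"wx":0,"wy":0,"wz":0},{"fingers":-1,"x":-0.005,"y":0,"z":0,"wx":0,"wy":0,"wz":0},{"fingers":-1,"x":-0.005,"y":0,"z":0,"wx":0,"wy":0,"wz":0},{"fingers":-1,"x":-0.005,"y":0,"z":0,"wx":0,"wy":0,"wz":0},{"fingers":-1,"x":-0.005,"y":0,"z":0,"wx":0,"wy":0,"wz":0},{"fingers":-1,"x":-0.005,"y":0,"z":0,"wx":0,"wy":0,"wz":0}]'
python3 - <<'E'
from h import *
togo([*d2w([-33.5,129]),66],1.65)
im=optics.get_image("scene"); cv2.imwrite("pics/s16.png",cv2.resize(im[180:380,300:470],None,fx=3,fy=3,interpolation=cv2.INTER_CUBIC)[:,:,::-1])
E
```

```text
clock: 33.6
tool_pos: [534.8, 274.0, 65.5]
eef_rot: [-2.13, -2.305, -0.004]
force: [0.2, 2.2, -0.7]
width: 0.006
t 33.6 pos [534.8 274.   65.5] dock [-33.9 169.5] tool move mm [-40.5   0.4  -0.7] rot [-0.    -0.004 -0.   ] F [ 0.2  2.2 -0.7] w 0.006
```

View pics/s16.png

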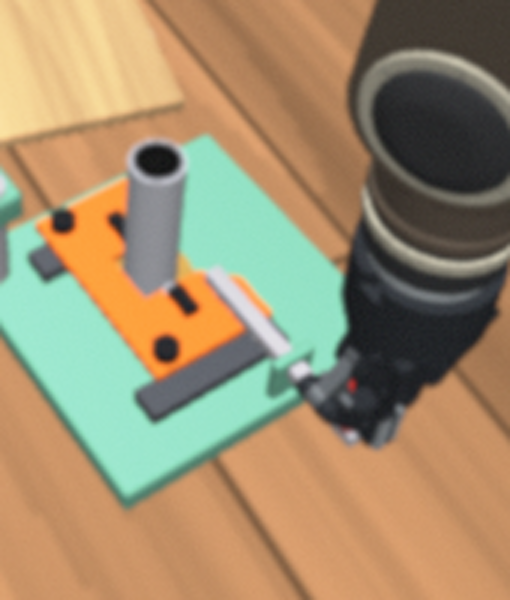

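```bash
python3 -m jog '[{"fingers":-1,"x":-0.003,"y":0,"z":0,"wx":0,"wy":0,"wz":0},{"fingers":-1,"x":-0.003,"y":0,"z":0,"wx":0,"wy":0,"wz":0},{"fingers":-1,"x":-0.003,"y":0,"z":0,"wx":0,"wy":0,"wz":0},{"fingers":-1,"x":-0.003,"y":0,"z":0,"wx":0,"wy":0,"wz":0},{"fingers":-1,"x":-0.003,"y":0,"z":0,"wx":0,"wy":0,"wz":0},{"fingers":-1,"x":-0.003,"y":0,"z":0,"wx":0,"wy":0,"wz":0},{"fingers":-1,"x":-0.003,"y":0,"z":0,"wx":0,"wy":0,"wz":0},{"fingers":-1,"x":-0.003,"y":0,"z":0,"wx":0,"wy":0,"wz":0},{"fingers":-1,"x":-0.003,"y":0,"z":0,"wx":0,"wy":0,"wz":0},{"fingers":-1,"x":-0.003,"y":0,"z":0,"wx":0,"wy":0,"wz":0}]'
python3 - <<'E'
from h import *
togo([*d2w([-33.5,129]),66],1.65)
im=optics.get_image("scene"); cv2.imwrite("pics/s17.png",cv2.resize(im[180:380,300:470],None,fx=3,fy=3,interpolation=cv2.INTER_CUBIC)[:,:,::-1])
E
```

```text
clock: 34.9
tool_pos: [537.7, 241.6, 65.5]
eef_rot: [-2.131, -2.305, -0.004]
force: [0.7, 2.3, -1.1]
width: 0.0
t 34.9 pos [537.7 241.6  65.5] dock [-33.6 137. ] tool move mm [-8.   0.1 -0.6] rot [ 0.    -0.004 -0.   ] F [ 0.7  2.3 -1.1] w 0.0
```

View pics/s17.png

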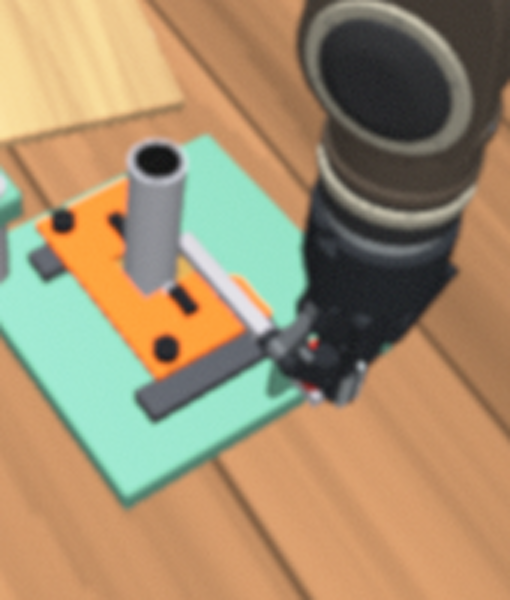

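Bar is passing in front of the barrel without resistance; I'll continue to the stop.

```bash
python3 -m jog '[{"fingers":-1,"x":-0.002,"y":0,"z":0,"wx":0,"wy":0,"wz":0},{"fingers":-1,"x":-0.002,"y":0,"z":0,"wx":0,"wy":0,"wz":0},{"fingers":-1,"x":-0.002,"y":0,"z":0,"wx":0,"wy":0,"wz":0},{"fingers":-1,"x":-0.0015,"y":0,"z":0,"wx":0,"wy":0,"wz":0},{"fingers":-1,"x":-0.0015,"y":0,"z":0,"wx":0,"wy":0,"wz":0},{"fingers":-1,"x":-0.0015,"y":0,"z":0,"wx":0,"wy":0,"wz":0},{"fingers":-1,"x":-0.0015,"y":0,"z":0,"wx":0,"wy":0,"wz":0},{"fingers":-1,"x":-0.0015,"y":0,"z":0,"wx":0,"wy":0,"wz":0},{"fingers":-1,"x":-0.0015,"y":0,"z":0,"wx":0,"wy":0,"wz":0},{"fingers":-1,"x":-0.0015,"y":0,"z":0,"wx":0,"wy":0,"wz":0}]'
python3 - <<'E'
from h import *
togo([*d2w([-33.5,129]),66],1.65)
im=optics.get_image("scene"); cv2.imwrite("pics/s18.png",cv2.resize(im[180:380,300:470],None,fx=3,fy=3,interpolation=cv2.INTER_CUBIC)[:,:,::-1])
E
```

```text
clock: 36.2
tool_pos: [538.1, 236.2, 65.8]
eef_rot: [-2.108, -2.299, -0.03]
force: [-0.2, 8.1, -0.8]
width: -0.001
t 36.2 pos [538.1 236.2  65.8] dock [-33.7 131.6] tool move mm [-2.6  0.2 -0.2] rot [-0.001 -0.03   0.007] F [-0.2  8.1 -0.8] w -0.001
```

View pics/s18.png

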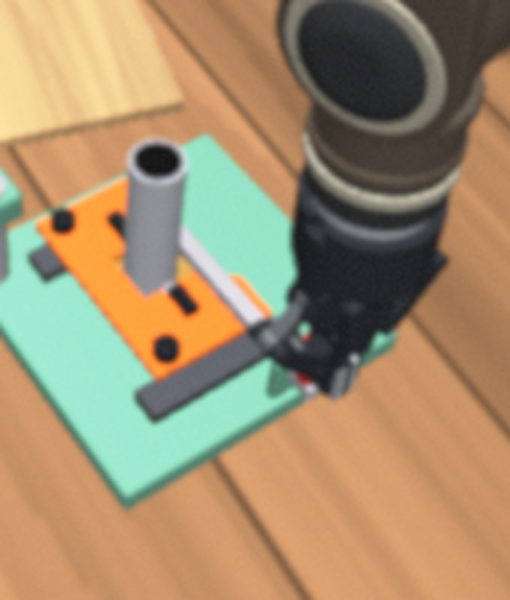

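```bash
python3 -m jog '[{"fingers":-1,"x":0.01,"y":0,"z":0,"wx":0,"wy":-0.02,"wz":0},{"fingers":-1,"x":0.02,"y":0,"z":0,"wx":0,"wy":0,"wz":0},{"fingers":-1,"x":0.03,"y":0,"z":0,"wx":0,"wy":0,"wz":0},{"fingers":-1,"x":0.03,"y":0,"z":-0.02,"wx":0,"wy":0,"wz":0},{"fingers":-1,"x":0.04,"y":0,"z":-0.03,"wx":0,"wy":0,"wz":0},{"fingers":-1,"x":0.04,"y":0,"z":-0.03,"wx":0,"wy":0,"wz":0},{"fingers":-1,"x":0,"y":0,"z":0,"wx":0,"wy":0,"wz":0},{"fingers":-1,"x":0,"y":0,"z":0,"wx":0,"wy":0,"wz":0},{"fingers":-1,"x":0,"y":0,"z":0,"wx":0,"wy":0,"wz":0},{"fingers":-1,"x":0,"y":0,"z":0,"wx":0,"wy":0,"wz":0}]'
python3 - <<'E'
from h import *
togo([*d2w([-33.5,129]),66],1.65)
im=optics.get_image("top"); cv2.imwrite("pics/t19.png",cv2.resize(im[150:280,200:400],None,fx=4,fy=4,interpolation=cv2.INTER_CUBIC)[:,:,::-1])
im=optics.get_image("scene"); cv2.imwrite("pics/s19.png",im[:,:,::-1])
E
```

```text
clock: 37.5
tool_pos: [519.6, 412.3, 145.4]
eef_rot: [-2.121, -2.313, 0.008]
force: [0.4, -0.1, 0.5]
width: 0.0
t 37.5 pos [519.6 412.3 145.4] dock [-38.2 308.5] tool move mm [-179.5    3.8   79.5] rot [-0.006  0.001  0.007] F [ 0.4 -0.1  0.5] w 0.0
```

View pics/t19.png

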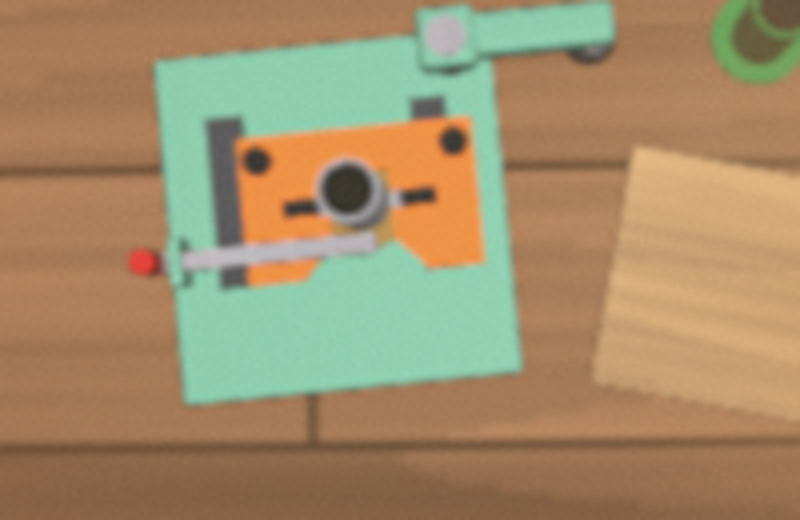

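View pics/s19.png

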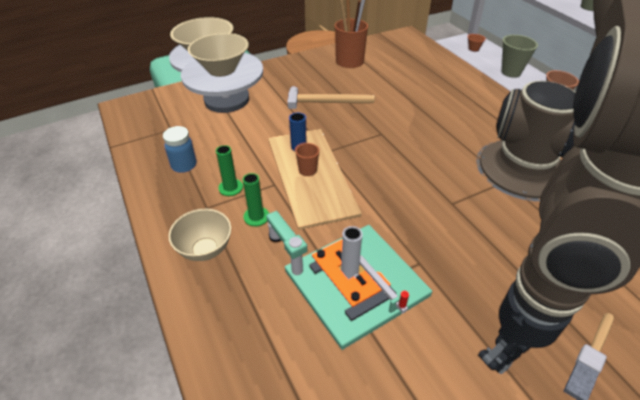

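```bash
python3 - <<'E'
from h import *
c=optics.get_calibration("top"); cs=optics.get_calibration("scene")
Z=lambda L:[((u+.5)/4-.5+200,(v+.5)/4-.5+150) for u,v in L]
print("tip",w2d(onz(c,Z([(376,242)]),51)),"knob",w2d(onz(c,Z([(143,263)]),88)),"barrel top",w2d(onz(c,Z([(347,190)]),140)))
print(telemetry.read_state()["qd"].round(3))
im=cv2.imread("pics/s19.png");cv2.imwrite("pics/s19z.png",cv2.resize(im[215:350,280:440],None,fx=4.5,fy=4.4,interpolation=cv2.INTER_CUBIC))
E
```

```text
tip [[-31.95557344 -24.02538039]] knob [[-33.68068365 109.7885454 ]] barrel top [[ -6.35161789 -16.73947158]]
[ 0.002 -0.     0.009  0.    -0.     0.002]
```

View pics/s19z.png

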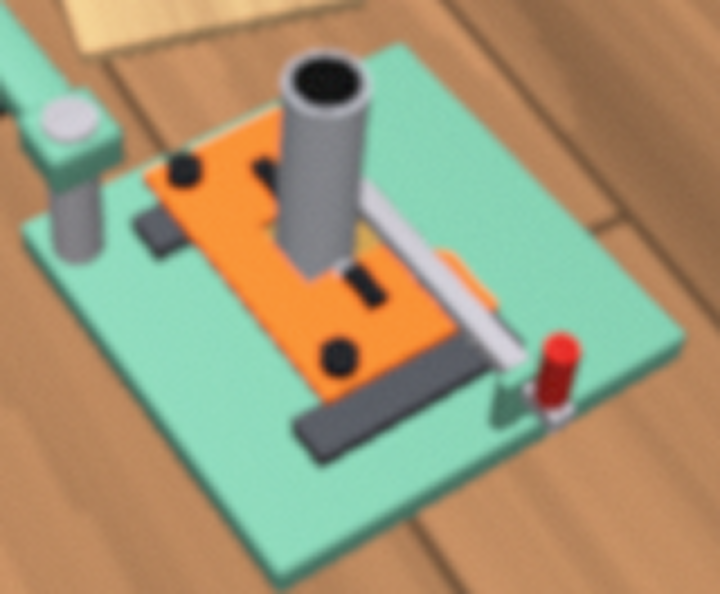

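The knob is at y≈110 and the bar tip at y≈-24, so the keeper is at its stop. The barrel stands upright and home; tube and cup haven't moved. Handing in.

```bash
python3 - <<'E'
from bench import ctrl
print(ctrl.hand_in())
E
```

```text
the job is handed in; nothing more can be done
None
```

I stood the barrel on the sill, slid it through the slot and past the rollers to the end stop, released it, and pushed the keeper across by its knob. I handed the job in at about 37.6 s.

**Last checks:**
- **Barrel:** it stands upright on the bed with its flange under the orange plate. From the top camera its axis is at dock (-6, -17) mm, against an expected home of about (-6.5, -15.5). It met a steady force of about 8 to 9 N at the stop.
- **Forces:** the highest wrist reading I saw while sliding was 9.8 N horizontally and about 8 N vertically. I only read forces at the end of each call, so short peaks in between were not seen.
- **Keeper:** it moved with about 2 N, passed in front of the barrel freely, and stopped firmly at about 8 N. The knob is at y ≈ 110 mm and the bar tip at y ≈ -24 mm, which matches closed.
- **Bystanders:** the tube and cup look unmoved in the scene picture, and the arm is clear of everything.

**What did not go cleanly:**
- **Joint 6 limit:** joint 6 reached its range limit and stopped one sideways move. I turned the tool a little and carried on.
- **Tilt at the rollers:** the tool tilted by up to 0.04 rad while pushing past the rollers. I straightened it before letting go.
- **Release:** when I opened the gripper, about 5 N of forward push still showed in the last reading before it. I commanded a further 3 mm of backing off during the release but did not read the force until the fingers were open.
- **Camera disagreement:** the scene camera put the barrel top about 2 mm nearer the robot than the top camera did, which is within the calibration error.

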